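# Take the amber filter slide off its hook and seat it in the holder

### The arm

A 7-joint arm with a two-finger parallel gripper is mounted at the origin on the work surface. World frame = base frame: x ahead of the robot, y to its left, z up, the work surface at z = 0. Lengths are in mm, angles in rad, forces in N, time in s.
With the tool pointing down it reaches from about 400 to 875 mm from the base axis. Payload 4.4 kg.
Tool frame: the origin (TCP) lies between the finger pads; the fingertips stand 11 mm ahead of it and the grasp point (between the pads) lies 8 mm behind it; z points along the fingers, y is the direction in which the jaws open and shut (so a half turn about z gives the same grasp; the last joint's range is limited). The gripper opens to 85 mm and grips with 20 to 120 N. Pads are 22 mm wide; open, the fingers measure 114 mm over their backs; the gripper's body (76 mm by 85 mm) begins 54 mm behind the grasp point. The pads swing forward as they close: fully open they stand 13 mm farther back than shut.
Start: joints at [-1.363, 0.628, 0.038, 1.517, -0.027, 0.996, -0.02], TCP at [175.73, 625.809, 217.213] pointing down, gripper open.
Joint ranges: [-3.06, 3.06], [-0.37, 2.12], [-1.25, 1.32], [0.18, 2.47], [-1.1, 4.24], [0.23, 1.98], [-2.94, 2.94]. Speed limits (rad/s): [2.57, 2.57, 3.14, 3.14, 3.14, 3.14, 3.14].

### API

Orientations are given as [roll, pitch, yaw] about the fixed x, y, z axes, in that order (R = Rz(yaw) Ry(pitch) Rx(roll)).
In Python, from workcell import * gives the robot as it stands.
- The arm moves only by the tool drive_tool, never from a script. Its argument "moves" is a list of rows, each an object with "travel": the shift along the tool's x, y, z normalised to -1 to 1, where 1 is 0.3 m, a list of three; "rotation": the turn, a rotation vector about the tool's x, y, z normalised to -1 to 1, where 1 is 0.5 rad, a list of three; "fingers": the opening, from -1 (shut) to 1 (fully open), so that 0 is half open. A call has 1 to 8 rows; each row is the pose to reach, as a shift and turn from the pose commanded when the call began, along the tool's axes at that moment; what a row does not reach only later rows make up. A row lasts 1/10 s, in which the tool goes at most 50 mm and 8.59 degrees, less where a joint would pass 70% of its speed; a pose out of reach is approached as far as the arm can. A call with a number of a shift or a turn outside -1 to 1 is refused whole. A call with a gripper value outside its range is refused whole. The fingers move at their own pace and stop on an object; "grip_force" is the grip in N (left out, the last holds). Time passes only in rows, so rows that repeat a pose let the fingers close. It gives the time, the measured TCP pose, the force and the opening at its end, in the units of the state.
- get_state(): the state, without advancing time (a new reading comes with each control period).
- get_image(name): name is "scene" or "side" or "wrist"; returns a dict with "color" (420x560x3 uint8, red, green, blue), "range_z" (420x560 float32, mm along the optical axis (not along the pixel's ray), 0 where there is no reading), "fx", "fy", "cx", "cy" (pixels), "T" (4x4, takes a point from camera to world coordinates); the wrist camera has in their place "tool_from_camera" (4x4, takes a point from camera to tool coordinates, whose origin is the TCP and whose axes are the flange's). Camera axes: x right, y down, z forward; pixel columns grow to the right and rows downward; lengths in mm; the calibration is good to about 2 mm. A picture is of the moment at which its call begins: read the wrist's pose just before it.
- job_done(): hands the job in, once; it reports no verdict.
The state is a dict: "clock": time; "qpos": joint angles; "qd": joint speeds; "tau": joint torques, N m; "tcp_pos": TCP position; "ee_rot": TCP orientation; "force": force on the tool from outside, world axes, zero at the start; "torque": the same for the moment, N m; "opening": finger opening in mm.
Only numpy, scipy, OpenCV 4.12 (cv2) and the standard library are available. Lean on these libraries where they do the work, as an engineer would, in place of code of your own. Each camera call takes 0.05 s, during which the arm holds its last target.

### The job

Take the filter slide with the amber glass off its wire hook: draw it along the wire and lift it as you go so that its hang slot follows the upturned, somewhat bent tip, gently, by feel, without wrenching it against the hook. Then slide it down the grooves of the slide holder, hang slot uppermost, gently until it sits fully home on the sill past the spring ball, and let go. Leave the other slides, the hooks and everything else on the table as they are.

Things in the scene. Friction and masses are not known exactly. Their poses are not given: they have to be found in the camera images.
- rack: hook bar, fixed: 12 mm steel cross rod along its y, 180 mm up, on two posts 370 mm apart, with three wire hooks (rack y = -115, 0, +115 mm). Origin on the table under the cross rod's middle; x points from hook tips to cross rod. Nothing but the tips stands above 200 mm. Wrenching is: over 7 N between slide and hook once the slide is 80 mm or more out, 15 N before; 15 N between robot and rack
- hook0 (a point): elbow of the hook at rack y = -115 mm. Its 4 mm wire, axis 180 mm up, runs level from the cross rod 90 mm along rack -x to here, where the tip begins; it springs 1 mm per 4 N at the tip. A straight 38 mm tip of the same 4 mm wire, red rounded end, rises from here, outward (rack -x). It is bent by use: 0.4 to 0.95 rad up and up to 0.4 rad to either side, each its own, NOT measured: feel it or look
- hook1 (a point): elbow of the middle hook (rack y = 0), 90 mm from the cross rod: where its level wire ends and its tip begins (wire axis). A straight 38 mm tip of the same 4 mm wire, red rounded end, rises from here, outward (rack -x). It is bent by use: 0.4 to 0.95 rad up and up to 0.4 rad to either side, each its own, NOT measured: feel it or look
- hook2 (a point): elbow of the hook at rack y = +115 mm, 90 mm from the cross rod: where its level wire ends and its tip begins (wire axis). A straight 38 mm tip of the same 4 mm wire, red rounded end, rises from here, outward (rack -x). It is bent by use: 0.4 to 0.95 rad up and up to 0.4 rad to either side, each its own, NOT measured: feel it or look
- amber_mid (a point): centre, half-way up, of the slide to move (amber glass): stiff black plate 4 mm thick (its x), 50 wide (y), 115 tall (z), 0.06 to 0.11 kg. Its hang slot, 10 wide, 15 high, lies 31.5 to 46.5 mm above this point; the slot's top rests on a hook wire, 40 to 60 mm from the cross rod, plate square to the wire. Can be pinched across the 50 mm, pads beside the slot
- green_mid (a point): centre of a like slide with green glass, hanging on another hook; leave it alone
- blue_mid (a point): centre of a like slide with blue glass, hanging on another hook; leave it alone
- holder: slide holder, fixed: aluminium U frame, open at the top, on a pedestal. Origin on the table under its middle. A slide stands in it, width along y, thickness along x, either face to +x. Two facing grooves, bottoms 52 mm apart, 6 mm wide in x (1 mm play all round), lips 6 mm deep, from the sill at 62 mm up to 107 mm; flared lead-ins, 4 mm wider per side, up to 116 mm
- seat (a point): middle of the holder's sill, 62 mm up, axes as the holder's: the slide's foot rests here, its centre then 57.5 mm above. A sprung ball in the +y groove, 22 mm above the sill, stands 2.5 mm into it and grips the slide's edge with 3 to 6 N: the slide does not fall home but needs a push of 3 to 10 N down to the sill. Over 40 N in all between slide and holder is too much
- mirror_mid (a point): half-way up a bystander: mirror mount on a short post and base, 125 mm tall, base 58 x 45 mm, loose
- lens_mid (a point): half-way up a bystander: lens mount on a short post and base, 120 mm tall, base 58 x 45 mm, loose
- driver_mid (a point): a bystander: hex driver with red handle lying on the table, 170 mm long, handle 22 mm thick, this point on its axis
- spacer_mid (a point): a bystander: short black tube standing on the table, 31 mm in diameter, 20 mm high, centre
- sensor_mid (a point): a bystander: flat aluminium sensor disc on the table, 60 mm in diameter, 16 mm high, centre

How it is judged (in metres and radians):
On the way:
1. the amber slide is off its hook, held clear of the tip (x of amber_mid in the frame of rack below -0.134 m and height (world z) of amber_mid above 0.11 m and contact force between amber and rack below 0.1 N), for 0.2 s.
At the end, for the whole second after the job is handed in: the amber slide stands upright (within 0.08 rad), slot uppermost, in both grooves of the holder (its centre within 6 mm of the seat in plan, faces aligned within 0.12 rad), its foot within 2 mm of the sill, at rest and released (z of amber_mid in the frame of seat between 0.0545 and 0.0595 m and horizontal distance between amber_mid and seat below 0.006 m and angle between the x axis of amber_mid and the x axis of seat, either way round below 0.12 rad and angle between amber_mid's own z axis and vertical below 0.08 rad and linear speed of amber below 0.01 m/s); the robot touches nothing.
It fails at once if the amber slide and its hook press on each other with more than 7 N at the tip (the slide's centre over 80 mm from the cross rod), or 15 N anywhere on the rack (contact force between amber and rack above 15 N or (contact force between amber and rack above 7 N and x of amber_mid in the frame of rack below -0.08 m)).
It fails at once if the slide and the holder press on each other with more than 40 N, all contacts added up (contact force between amber and holder above 40 N).
It fails at once if the robot pushes the rack or its hooks with more than 15 N (contact force between any of the fingers, the arm and rack above 15 N).
It fails at once if another slide or a thing on the table is moved more than 15 mm (distance of any of green_mid, blue_mid, mirror_mid, lens_mid, driver_mid, spacer_mid, sensor_mid from where it was at the start of the episode above 0.015 m).
It fails at once if the slide is dropped to the table (height (world z) of amber_mid below 0.06 m).
It also fails if it takes over 67 s, if anything falls off the work surface, if the arm or the gripper's body presses on something with over 40 N, if the wrist force passes 120 N, or if a joint passes its speed limit or range.

## Working session

There is one attempt and no reset: what is moved stays moved. The work goes in short steps, Python scripts to look and compute and a tool call to move; the robot and the scene stay as the last step left them, time stands still between calls to the robot, and variables do not carry over. Pictures are saved under pics/ and viewed, and the job is handed in when it is done.

Besides the shell and the picture viewer there is one more tool, called as name([rows], argument=value, ...), one row to a line, values as JSON. drive_tool: Moves the arm, as the interface text tells. Its arguments: {"type":"object","properties":{"moves":{"type":"array"},"grip_force":{"type":"number"}},"required":["moves"]}

```bash
ls; mkdir -p pics
python3 - <<'E'
from workcell import *
import cv2,numpy as np
print(get_state())
for n in ["scene","side","wrist"]:
    d=get_image(n)
    cv2.imwrite(f"pics/{n}0.png",d["color"][:,:,::-1])
    np.savez(f"pics/{n}0.npz",**d)
    print(n,d["fx"],d["fy"],d["cx"],d["cy"],d.get("T"),d.get("tool_from_camera"))
E
```

```text
pics
{'clock': 0.0, 'qpos': array([-1.36278181,  0.629347  ,  0.03839629,  1.51835621, -0.02696531,
        0.99630405, -0.0200084 ]), 'qd': array([-5.69082479e-04,  8.04334534e-05, -4.05382632e-04, -1.96731767e-03,
        1.39687643e-04,  1.08941348e-03, -8.69141197e-04]), 'tau': array([ 3.21479629e-04, -5.63396287e+01,  1.22603025e+00, -1.93441683e+01,
        1.08651826e-02,  1.03093139e-02, -1.72199270e-05]), 'tcp_pos': array([175.54483503, 625.1735455 , 216.29149745]), 'ee_rot': array([-3.13969503e+00,  2.71883503e-05,  2.86782585e+00]), 'force': array([ 0.48562833, -0.43317977,  0.42866513]), 'torque': array([ 0.02627499, -0.06415175,  0.01076504]), 'opening': 85.27727076285589}
scene 447.1408232105957 447.1408232105957 280.77072203822235 212.5012234040141 [[ 8.47645709e-01  3.10147195e-01 -4.30471218e-01  1.05310842e+03]
 [ 5.30562595e-01 -4.95948406e-01  6.87414367e-01 -8.36382520e+02]
 [-2.91876614e-04 -8.11075765e-01 -5.84941039e-01  7.95107292e+02]
 [ 0.00000000e+00  0.00000000e+00  0.00000000e+00  1.00000000e+00]] None
side 451.6359487149805 451.6359487149805 278.27124326020305 212.04759945713056 [[ 9.89384624e-01 -7.86401968e-02  1.22203871e-01  4.38037399e+02]
 [-1.45302278e-01 -5.48678348e-01  8.23309977e-01 -7.79220079e+02]
 [ 2.30535952e-03 -8.32326733e-01 -5.54280520e-01  6.45903442e+02]
 [ 0.00000000e+00  0.00000000e+00  0.00000000e+00  1.00000000e+00]] None
wrist 306.2384976299772 306.2384976299772 276.7600216682641 207.96321514286504 None [[-5.54839874e-04 -9.61890760e-01 -2.73433461e-01  6.95008076e+01]
 [ 9.99999805e-01 -6.12476868e-04  1.25427495e-04  2.90024776e-01]
 [-2.88119219e-04 -2.73433338e-01  9.61890912e-01 -1.56202749e+02]
 [ 0.00000000e+00  0.00000000e+00  0.00000000e+00  1.00000000e+00]]
```

View pics/scene0.png

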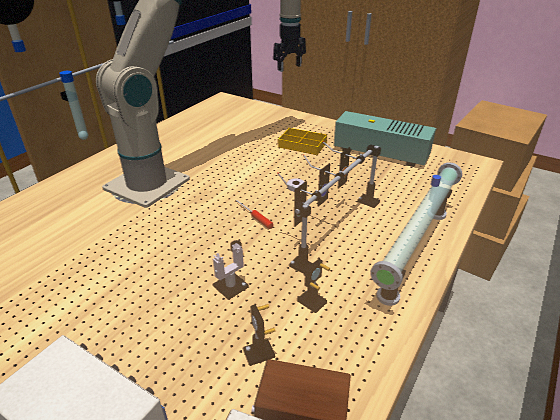

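View pics/side0.png

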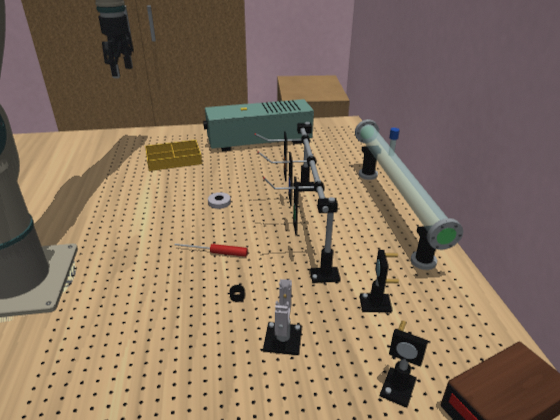

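View pics/wrist0.png

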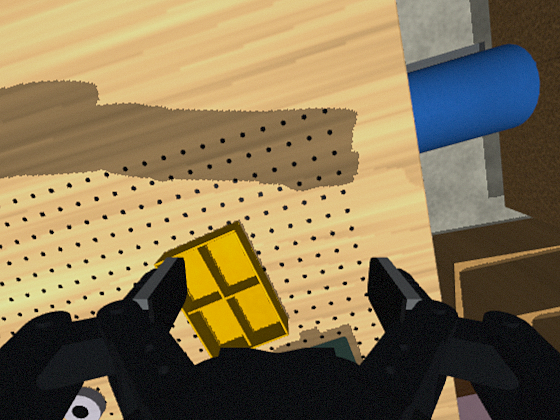

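Run:
```python
import cv2,numpy as np
a=cv2.imread("pics/side0.png");b=cv2.imread("pics/scene0.png")
c=a[110:290,220:350];cv2.imwrite("pics/sidez.png",cv2.resize(c,None,fx=3.3,fy=3.3,interpolation=cv2.INTER_CUBIC)[:600])
c=b[130:280,200:400];cv2.imwrite("pics/scenez.png",cv2.resize(c,None,fx=4,fy=4,interpolation=cv2.INTER_CUBIC))
```

```text
(no output)
```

View pics/sidez.png

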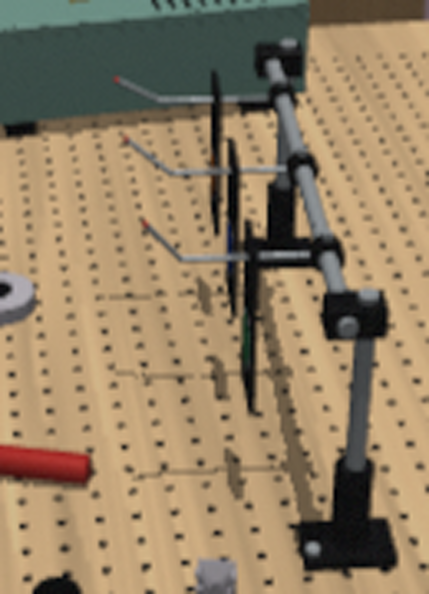

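View pics/scenez.png

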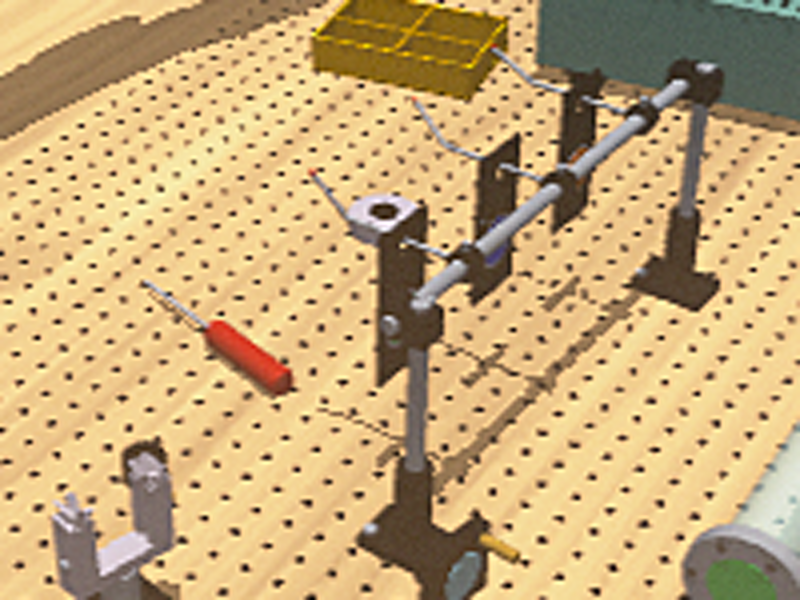

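```bash
cat > h.py <<'E'
import numpy as np,cv2
def load(n): return dict(np.load(f"pics/{n}.npz",allow_pickle=True))
def cloud(d,T=None):
    z=d["range_z"];v,u=np.mgrid[:z.shape[0],:z.shape[1]]
    P=np.stack([(u-d["cx"])/d["fx"]*z,(v-d["cy"])/d["fy"]*z,z,np.ones_like(z)],-1)
    T=d["T"] if T is None else T
    W=(P@T.T)[...,:3]; W[z==0]=np.nan
    return W
def ray_z(d,u,v,h,T=None):
    T=d["T"] if T is None else T
    r=T[:3,:3]@np.array([(u-d["cx"])/d["fx"],(v-d["cy"])/d["fy"],1])
    o=T[:3,3]; return o+r*(h-o[2])/r[2]
E
python3 - <<'E'
from h import *
for n in ["side0","scene0"]:
    d=load(n);W=cloud(d);c=d["color"].astype(int)
    m=(W[...,2]>60)&(W[...,2]<215)&(W[...,0]>350)&(W[...,0]<800)&(W[...,1]<500)&(W[...,1]>-250)
    # top-down map
    im=np.zeros((750,450,3),np.uint8)
    vs,us=np.where(m)
    for v,u in zip(vs,us):
        x,y,z=W[v,u]; im[int(500-y)-1,int(x-350)]=c[v,u,::-1]//2+60
    cv2.imwrite(f"pics/top_{n}.png",cv2.resize(im,None,fx=1,fy=.79)) 
    # rod
    vs,us=np.where(m&(W[...,2]>176)&(W[...,2]<200))
    for v,u in list(zip(vs,us))[::12]: print(n,u,v,W[v,u].round(0),c[v,u])
E
```

```text
side0 308 122 [675. 296. 194.] [118 125 126]
side0 300 124 [653. 294. 190.] [22 23 24]
side0 297 125 [647. 301. 185.] [33 39 37]
side0 309 125 [675. 283. 191.] [36 35 39]
side0 306 126 [667. 283. 189.] [32 31 31]
side0 303 127 [659. 282. 187.] [49 51 52]
side0 300 128 [652. 284. 184.] [41 42 44]
side0 298 129 [646. 281. 183.] [16 14 15]
side0 310 129 [677. 279. 182.] [13 16 17]
side0 308 130 [671. 276. 181.] [11 11 11]
side0 306 131 [667. 280. 176.] [13 16 15]
side0 301 133 [650. 262. 180.] [64 70 69]
side0 305 134 [651. 219. 196.] [105 109 110]
side0 305 135 [652. 220. 192.] [62 65 66]
side0 304 136 [649. 220. 190.] [28 30 30]
side0 302 137 [645. 222. 187.] [17 16 16]
side0 285 138 [602. 216. 190.] [14 14 15]
side0 265 139 [554. 227. 185.] [86 92 93]
side0 308 139 [659. 217. 183.] [26 26 28]
side0 276 140 [581. 227. 181.] [118 125 125]
side0 288 140 [610. 223. 181.] [121 122 120]
side0 300 140 [641. 225. 178.] [64 67 67]
side0 270 141 [566. 225. 180.] [69 77 76]
side0 282 141 [596. 225. 178.] [92 83 71]
side0 308 141 [657. 209. 181.] [87 90 92]
side0 285 143 [601. 211. 179.] [13 16 
[... 6559 characters left out ...]

scene0 307 202 [635. -50. 186.] [175 174 175]
scene0 304 203 [633. -61. 188.] [190 190 194]
scene0 301 204 [630. -70. 190.] [82 61 42]
scene0 298 205 [627. -79. 190.] [84 66 45]
scene0 295 206 [622. -85. 190.] [70 56 38]
scene0 307 206 [650. -77. 195.] [139 132 132]
scene0 303 207 [643. -83. 194.] [97 86 79]
scene0 298 208 [631. -85. 187.] [74 54 36]
scene0 310 208 [654. -70. 187.] [47 33 21]
scene0 305 209 [650. -86. 192.] [83 64 47]
scene0 300 210 [637. -87. 185.] [81 61 44]
scene0 296 211 [629. -92. 182.] [111 102  97]
scene0 308 211 [655. -81. 185.] [77 60 40]
scene0 304 212 [650. -91. 187.] [82 61 44]
scene0 304 213 [649. -88. 181.] [80 59 40]
scene0 305 215 [653. -91. 179.] [79 60 44]
```

View pics/top_side0.png

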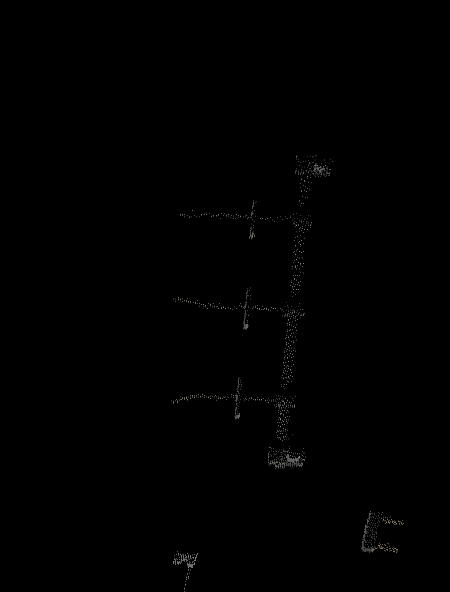

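View pics/top_scene0.png

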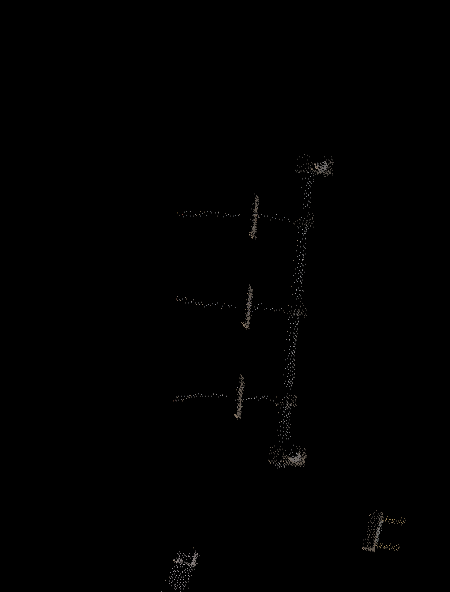

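Run:
```python
from h import *
R=[]
for n in ["side0","scene0"]:
    d=load(n);W=cloud(d);c=d["color"].astype(int)
    def sel(z0,z1,x0,x1,y0,y1):
        return (W[...,2]>z0)&(W[...,2]<z1)&(W[...,0]>x0)&(W[...,0]<x1)&(W[...,1]>y0)&(W[...,1]<y1)
    m=sel(178,190,620,670,-60,255)
    P=W[m];
    A=np.polyfit(P[:,1],P[:,0],1)
    for _ in range(3):
        r=P[:,0]-np.polyval(A,P[:,1]);k=abs(r)<7;A=np.polyfit(P[k,1],P[k,0],1)
    print(n,"rod x at y=100",np.polyval(A,100),"yaw",-np.arctan(A[0]),P[k].shape)
    # wires
    for lo,hi in [(200,240),(90,130),(-30,12)]:
        m=sel(172,225,510,640,lo,hi)&~((abs(W[...,0]-(592+0.07*(W[...,1]-100)))<14))
        P=W[m];P=P[np.argsort(P[:,0])];print(lo);
        b=np.arange(515,640,6)
        for x in b:
            q=P[(P[:,0]>=x)&(P[:,0]<x+6)]
            if len(q):print("  ",np.median(q,0).round(1),len(q))
    # holder map
    m=sel(8,150,450,620,-300,-80)
    print("holder",m.sum())
    im=np.zeros((440,340,3),np.uint8)
    for v,u in zip(*np.where(m)):
        x,y,z=W[v,u]
        cv2.circle(im,(int(2*(x-450)),int(2*(-80-y))),1,tuple(int(q) for q in cv2.applyColorMap(np.uint8([[z*1.8]]),cv2.COLORMAP_JET)[0,0]),-1)
    cv2.imwrite(f"pics/hold_{n}.png",im)
    R.append(im)
cv2.imwrite("pics/hold.png",np.hstack(R))
```

```text
side0 rod x at y=100 641.7849716794277 yaw -0.06951206451690502 (355, 3)
200
   [531.4 227.  198.4] 4
   [536.1 226.1 195.7] 4
   [542.3 225.3 191.7] 6
   [546.8 224.5 189.2] 3
   [554.3 227.6 184.8] 5
   [561.3 225.4 181.3] 3
   [566.3 226.2 180.6] 6
   [572.8 227.7 180.6] 4
   [578.6 225.5 179.5] 5
   [583.6 225.7 180.1] 5
   [615.  221.3 181.1] 1
   [620.4 222.  180.6] 3
   [626.2 221.3 180.3] 2
   [631.5 222.9 179.2] 2
   [636.6 223.5 178.6] 2
90
   [525.6 120.2 203.7] 3
   [530.3 120.  198.7] 7
   [536.7 118.  194.5] 7
   [542.  116.5 190.2] 4
   [547.3 114.6 185.5] 7
   [553.6 113.1 180.6] 6
   [560.5 112.6 180.2] 5
   [565.9 111.1 179.7] 6
   [571.4 110.  178.6] 5
   [576.9 109.1 181.1] 2
   [608.6 108.2 179.8] 4
   [614.  108.2 179.5] 6
   [619.5 106.8 180. ] 4
   [625.6 108.5 179.8] 6
   [633.6 104.4 180.3] 11
   [637.5 100.9 181.8] 25
-30
   [523.9  -9.  208.9] 7
   [530.   -6.8 202.2] 9
   [536.2  -5.1 193.5] 9
   [542.5  -3.1 185.5] 9
   [548.6  -2.7 180.3] 6
   [554.4  -2.7 179.9] 5
   [560.6  -3.4 180.2] 6
   [566.4  -3.9 180. ] 6
   [570.5  -5.5 181.6] 1
   [598.9  -7.
[... 813 characters left out ...]
.1 113.9 180.2] 3
   [566.6 114.3 181.1] 2
   [573.4 113.  180.6] 4
   [578.3 112.6 182.4] 1
   [607.8 109.7 180.4] 3
   [614.2 108.5 180.3] 3
   [621.5 107.9 182.6] 2
   [625.7 105.7 182. ] 2
   [631.9 106.3 182.7] 5
   [638.4 102.3 186.1] 6
-30
   [525.9  -7.7 209.5] 4
   [530.1  -5.9 202.3] 6
   [536.2  -3.6 194.9] 5
   [540.8  -2.6 187.3] 6
   [547.5  -1.8 181.5] 4
   [552.7  -2.3 182. ] 3
   [559.   -2.3 180.7] 3
   [ 5.650e+02 -4.000e-01  1.802e+02] 4
   [570.4  -1.9 180.5] 1
   [598.7  -5.4 183. ] 1
   [603.2  -5.5 180.9] 4
   [608.4  -5.9 181.4] 3
   [613.6  -4.4 180.4] 4
   [618.8  -5.1 179.4] 2
   [626.5 -12.2 183.9] 8
   [633.  -14.7 186.2] 12
   [637.9 -15.1 187. ] 35
holder 1058
```

View pics/hold.png

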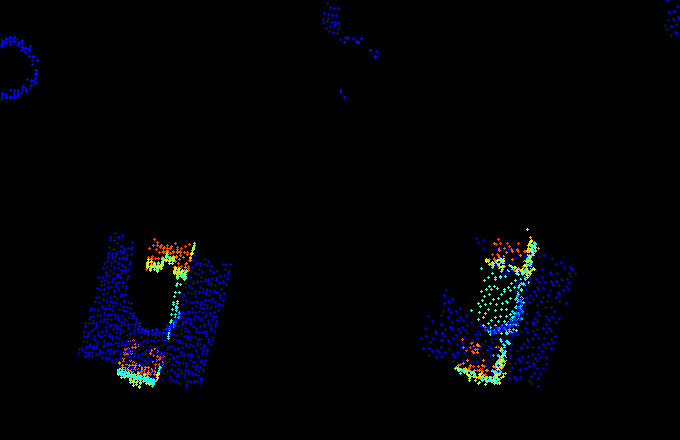

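```bash
cat >> h.py <<'E'
from scipy.spatial.transform import Rotation as Ro
def rel(s,pos,rpy,cmdpos=None,cmdrpy=None):
    p=s["tcp_pos"] if cmdpos is None else cmdpos
    R0=Ro.from_euler('xyz',s["ee_rot"] if cmdrpy is None else cmdrpy)
    R1=Ro.from_euler('xyz',rpy)
    return R0.inv().apply(np.array(pos)-p)/300,(R0.inv()*R1).as_rotvec()/.5
E
python3 - <<'E'
from workcell import *
from h import *
s=get_state()
for p in [(383,420,300),(595,215,262)]:
    print([a.round(3) for a in rel(s,p,[np.pi,0,np.pi-.072])])
E
```

```text
[array([-0.851, -0.472, -0.278]), array([-0.003, -0.   , -0.404])]
[array([-1.716, -0.939, -0.15 ]), array([-0.003, -0.   , -0.404])]
```

drive_tool([
  {"travel": [-0.1, -0.05, -0.1], "rotation": [0, 0, -0.1], "fingers": 1},
  {"travel": [-0.25, -0.14, -0.25], "rotation": [0, 0, -0.25], "fingers": 1},
  {"travel": [-0.4, -0.22, -0.28], "rotation": [0, 0, -0.404], "fingers": 1},
  {"travel": [-0.55, -0.3, -0.28], "rotation": [0, 0, -0.404], "fingers": 1},
  {"travel": [-0.7, -0.385, -0.28], "rotation": [0, 0, -0.404], "fingers": 1},
  {"travel": [-0.851, -0.472, -0.28], "rotation": [0, 0, -0.404], "fingers": 1},
  {"travel": [-0.95, -0.53, -0.28], "rotation": [0, 0, -0.404], "fingers": 1},
  {"travel": [-1, -0.56, -0.28], "rotation": [0, 0, -0.404], "fingers": 1},
])

```text
clock: 0.95
tcp_pos: [422.9, 378.0, 301.2]
ee_rot: [-3.139, 0.002, 3.063]
force: [-0.0, 0.1, -0.2]
opening: 85.4
```

Run:
```python
from workcell import *
from h import *
s=get_state();print(s['tcp_pos'],s['ee_rot'],s['force'])
for p in [(595,215,262)]:
    print([a.round(3) for a in rel(s,p,[np.pi,0,np.pi-.072])])
```

```text
[422.89491965 378.03755181 301.19173171] [-3.13921912e+00  1.98864334e-03  3.06342900e+00] [-0.02962745  0.08524582 -0.2375825 ]
[array([-0.614, -0.497,  0.133]), array([-0.005,  0.004, -0.012])]
```

drive_tool([
  {"travel": [-0.1, -0.08, 0], "rotation": [0, 0, 0], "fingers": 1},
  {"travel": [-0.22, -0.17, 0], "rotation": [0, 0, 0], "fingers": 1},
  {"travel": [-0.34, -0.27, 0], "rotation": [0, 0, 0], "fingers": 1},
  {"travel": [-0.46, -0.37, 0], "rotation": [0, 0, 0], "fingers": 1},
  {"travel": [-0.55, -0.45, 0.05], "rotation": [0, 0, 0], "fingers": 1},
  {"travel": [-0.614, -0.497, 0.1], "rotation": [0, 0, 0], "fingers": 1},
  {"travel": [-0.614, -0.497, 0.133], "rotation": [0, 0, 0], "fingers": 1},
  {"travel": [-0.614, -0.497, 0.133], "rotation": [0, 0, 0], "fingers": 1},
])

```text
clock: 1.75
tcp_pos: [590.8, 220.6, 259.2]
ee_rot: [-3.14, -0.004, 3.069]
force: [-0.3, 1.0, 0.3]
opening: 85.5
```

```bash
cat > snap.py <<'E'
import sys
from workcell import *
from h import *
n=sys.argv[1]
s=get_state();d=get_image("wrist")
T=np.eye(4);T[:3,:3]=Ro.from_euler('xyz',s['ee_rot']).as_matrix();T[:3,3]=s['tcp_pos']
d["T"]=T@d["tool_from_camera"]
np.savez(f"pics/{n}.npz",**d)
cv2.imwrite(f"pics/{n}.png",cv2.resize(d["color"][:,:,::-1],None,fx=1.42,fy=1.42,interpolation=cv2.INTER_CUBIC))
print(s['clock'],s['tcp_pos'].round(1),s['ee_rot'].round(4),s['force'].round(2),s['opening'])
E
python3 snap.py w1
```

```text
1.75 [590.8 220.6 259.2] [-3.1403 -0.0042  3.0689] [-0.29  1.01  0.34] 85.5407422482799
```

View pics/w1.png

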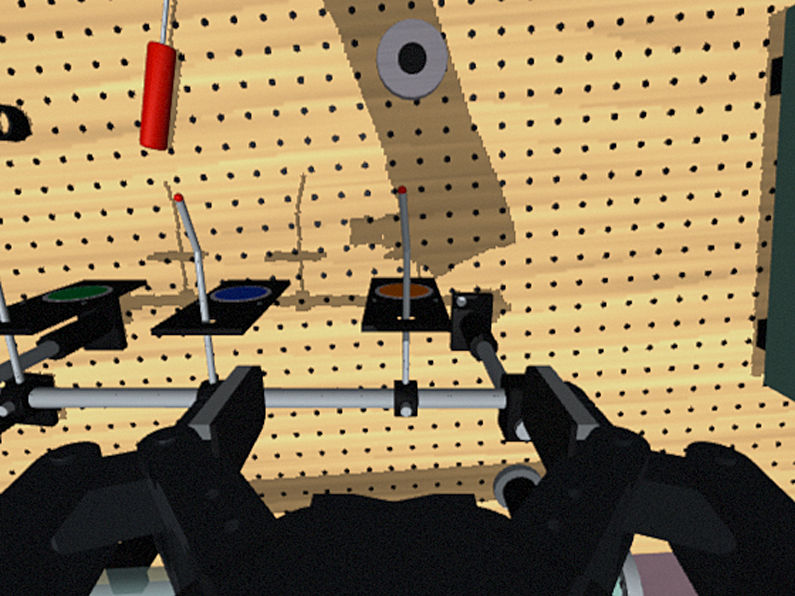

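drive_tool([
  {"travel": [0, 0, 0], "rotation": [0, 0, 0], "fingers": 1},
  {"travel": [0, 0, 0], "rotation": [0, 0, 0], "fingers": 1},
  {"travel": [0, 0, 0], "rotation": [0, 0, 0], "fingers": 1},
])

```text
clock: 2.1
tcp_pos: [592.0, 222.0, 262.1]
ee_rot: [3.141, 0.001, 3.071]
force: [0.1, -0.5, 0.7]
opening: 85.6
```

```bash
python3 snap.py w2
python3 - <<'E'
from h import *
d=load("w2");W=cloud(d);c=d["color"].astype(int)
red=(c[...,0]>150)&(c[...,1]<70)&(c[...,2]<70)&(W[...,2]>150)
for lo,hi in [(200,250),(90,140)]:
    m=red&(W[...,1]>lo)&(W[...,1]<hi);v,u=np.where(m);print("red",u.mean() if len(u) else 0,v.mean() if len(u) else 0,len(u),np.nanmedian(W[m],0))
m=(W[...,2]>172)&(W[...,2]<225)&(W[...,0]>510)&(W[...,0]<640)&(W[...,1]>175)&(W[...,1]<265)
P=W[m]
for x in np.arange(515,640,4):
    q=P[(P[:,0]>=x)&(P[:,0]<x+4)]
    if len(q):print("  ",np.median(q,0).round(1),q[:,1].min().round(1),q[:,1].max().round(1),q[:,2].max().round(1),len(q))
im=d["color"][120:300,200:360,::-1];cv2.imwrite("pics/w2z.png",cv2.resize(im,None,fx=3.3,fy=3.3,interpolation=cv2.INTER_CUBIC))
E
```

```text
2.1 [592.  222.  262.1] [3.1407e+00 1.0000e-03 3.0713e+00] [ 0.15 -0.49  0.68] 85.64216395625989
red 0 0 0 [nan nan nan]
red 123.70588235294117 136.2941176470588 17 [525.3449006  122.66226829 204.72883669]
   [529.4 229.2 199.8] 227.6 231.2 201.6 28
   [533.  229.5 198.7] 227.4 231.1 200.5 33
   [537.3 229.4 196.1] 227.8 231.5 198.4 31
   [541.1 229.7 193.9] 227.6 231.4 195.6 31
   [544.9 229.6 191.6] 228.1 231.2 193.6 25
   [549.  229.5 188.9] 227.8 231.7 191.1 28
   [552.9 229.9 186.4] 227.8 231.5 189.1 26
   [557.  229.7 184.5] 228.1 231.3 185.7 25
   [561.2 229.9 181.8] 228.0 231.9 184.3 26
   [565.3 230.  181.1] 228.4 231.7 182.3 24
   [569.2 229.8 180.6] 228.1 231.5 182.6 26
   [572.9 228.8 181. ] 227.1 231.2 182.7 27
   [577.  228.4 180.9] 226.8 230.2 182.1 24
   [580.9 228.2 181.1] 226.5 229.9 182.4 25
   [585.  227.9 180.8] 226.3 229.7 182.7 25
   [588.8 227.7 181. ] 226.0 229.4 182.1 23
   [593.  227.4 180.9] 225.7 229.2 182.1 24
   [597.2 227.2 181. ] 203.0 228.9 182.2 24
   [601.4 222.8 186.3] 202.0 251.5 193.8 571
   [604.1 237.3 192. ] 203.7 251.9 194.1 222
   [610.2 225.9 181.1] 224.7 228.0 181.8 6
   [612.9 226.2 180.8] 224.4 227.9 182.2 24
   [617.  225.9 180.8] 224.1 227.6 182.3 21
   [620.8 225.6 180.8] 223.8 227.4 182.3 24
   [624.9 225.4 181.2] 223.6 227.2 182.2 22
   [628.8 225.  180.9] 223.3 226.9 182.7 21
   [632.9 224.9 181.1] 223.0 226.7 182.5 23
   [637.3 224.5 180.6] 222.8 226.4 182.0 21
   [639.6 224.4 181.4] 222.7 226.1 181.6 5
  return np.nanmean(a, axis, out=out, keepdims=keepdims)
```

View pics/w2z.png

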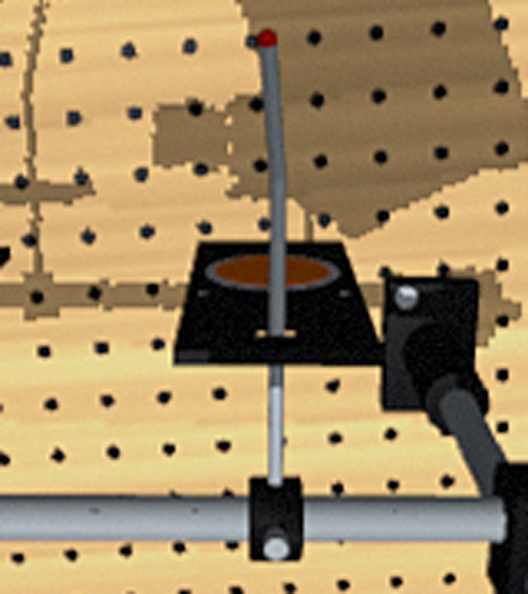

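Run:
```python
from h import *
d=load("w2");W=cloud(d);c=d["color"].astype(int)
m=(W[...,2]>189)&(W[...,2]<197)&(W[...,0]>590)&(W[...,0]<615)&(W[...,1]>190)&(W[...,1]<260)
v,u=np.where(m)
P=W[m]
for y in range(200,256,4):
    q=P[(P[:,1]>=y)&(P[:,1]<y+4)&(P[:,2]>192)]
    if len(q):print(y,q[:,0].min().round(1),q[:,0].max().round(1),np.median(q[:,2]).round(1),len(q))
print(P[:,1].min(),P[:,1].max())
v,u=np.mgrid[:420,:560]
P=W[(W[...,2]>120)&(W[...,2]<188)&(W[...,0]>580)&(W[...,0]<615)&(W[...,1]>190)&(W[...,1]<260)&(c.sum(-1)<200)]
print(len(P));A=np.c_[P[:,1]-227,P[:,2]-160,np.ones(len(P))];k=np.ones(len(P),bool)
for _ in range(3):
    f=np.linalg.lstsq(A[k],P[k,0],rcond=None)[0];k=abs(P[:,0]-A@f)<3
print("face",f,k.sum(),P[k,1].min(),P[k,1].max(),P[k,2].min())
```

```text
200 600.2 602.6 192.4 8
204 599.3 603.7 192.5 19
208 599.7 604.1 192.6 19
212 600.0 604.3 192.5 20
216 599.8 604.4 192.4 17
220 600.7 604.5 192.5 17
224 601.2 605.2 192.7 19
228 601.2 605.4 192.5 18
232 602.4 605.9 192.4 21
236 602.0 606.1 192.5 16
240 602.2 606.1 192.7 15
244 602.4 606.7 192.5 17
248 603.1 606.7 192.9 14
202.26693145801102 251.93104449433304
1092
face [7.44471098e-02 6.27904218e-03 6.01238189e+02] 1065 202.5731204982719 251.93638161175352 120.0284519730767
```

drive_tool([
  {"travel": [-0.035, 0.02, 0.05], "rotation": [0, 0, 0.008], "fingers": 0.6},
  {"travel": [-0.035, 0.02, 0.13], "rotation": [0, 0, 0.008], "fingers": 0.6},
  {"travel": [-0.035, 0.02, 0.21], "rotation": [0, 0, 0.008], "fingers": 0.6},
  {"travel": [-0.035, 0.02, 0.27], "rotation": [0, 0, 0.008], "fingers": 0.6},
  {"travel": [-0.035, 0.02, 0.3], "rotation": [0, 0, 0.008], "fingers": 0.6},
  {"travel": [-0.035, 0.02, 0.32], "rotation": [0, 0, 0.008], "fingers": 0.6},
  {"travel": [-0.035, 0.02, 0.322], "rotation": [0, 0, 0.008], "fingers": 0.6},
  {"travel": [-0.035, 0.02, 0.322], "rotation": [0, 0, 0.008], "fingers": 0.6},
])

```text
clock: 2.95
tcp_pos: [603.6, 226.5, 165.5]
ee_rot: [3.141, 0.001, 3.066]
force: [0.3, -1.1, 0.1]
opening: 68.8
```

```bash
python3 snap.py w3
```

```text
2.95 [603.6 226.5 165.5] [3.1410e+00 1.3000e-03 3.0658e+00] [ 0.26 -1.07  0.11] 68.78312344548849
```

View pics/w3.png

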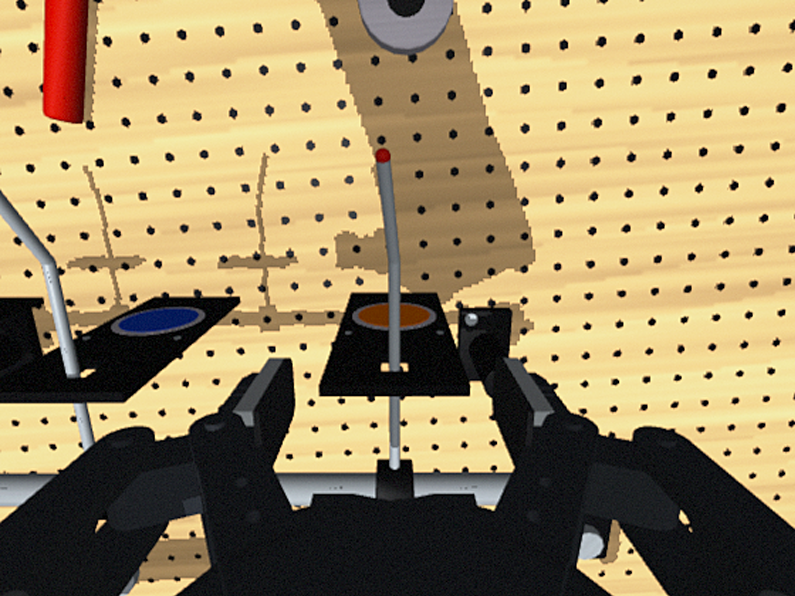

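Run:
```python
from h import *
d=load("w3");W=cloud(d)
for (u,v) in [(265,380),(280,372),(258,400),(245,425),(285,362),(520,375),(535,395),(545,420),(330,390),(400,392),(460,390)]:
    print(u,v,W[int(v/1.42),int(u/1.42)].round(1))
m=(W[...,2]>120)&(W[...,1]<205)&(W[...,1]>175)&(W[...,0]>575)&(W[...,0]<630)
P=W[m];print(P.min(0),P.max(0))
```

```text
265 380 [589.2 190.3 207. ]
280 372 [589.2 193.7 202. ]
258 400 [589.4 191.6 218.2]
245 425 [588.3 193.  232.2]
285 362 [589.6 192.9 193.8]
520 375 [595.3 265.3 203.6]
535 395 [595.2 265.6 215.9]
545 420 [594.  263.8 229.4]
330 390 [601.3 206.  192.6]
400 392 [604.3 228.7 192.4]
460 390 [604.8 248.4 192.2]
[582.60000184 175.00849533 120.76084798] [612.40553516 204.99820971 275.79036459]
```

Run:
```python
from h import *
d=load("w3");W=cloud(d)
np.set_printoptions(suppress=True)
for u in (270,282,290): 
  for v in range(345,385,5): print(u,v,W[int(v/1.42),int(u/1.42)].round(0),d["color"][int(v/1.42),int(u/1.42)])
im=d["color"][230:310,150:400,::-1];cv2.imwrite("pics/w3z.png",cv2.resize(im,None,fx=3.2,fy=3.2,interpolation=cv2.INTER_CUBIC))
```

```text
270 345 [659. 124.  -1.] [255 239 167]
270 350 [663. 124.  -1.] [ 0  0 16]
270 355 [668. 123.  -1.] [255 243 177]
270 360 [590. 188. 192.] [52 56 65]
270 365 [590. 189. 196.] [69 71 71]
270 370 [590. 190. 200.] [68 76 75]
270 375 [589. 191. 204.] [71 71 75]
270 380 [589. 192. 207.] [66 67 68]
282 345 [659. 133.  -1.] [243 215 147]
282 350 [664. 133.  -1.] [246 226 160]
282 355 [669. 132.   0.] [252 240 171]
282 360 [589. 192. 193.] [56 63 67]
282 365 [589. 193. 197.] [10 14 12]
282 370 [590. 193. 198.] [21 23 21]
282 375 [591. 194. 201.] [21 13 18]
282 380 [593. 193. 201.] [22 19 21]
290 345 [659. 140.   0.] [243 218 149]
290 350 [664. 140.  -0.] [244 227 156]
290 355 [669. 139.  -1.] [250 238 169]
290 360 [592. 193. 188.] [0 0 0]
290 365 [593. 193. 189.] [11 13 15]
290 370 [595. 193. 189.] [13 14 18]
290 375 [596. 193. 191.] [13 12 18]
290 380 [598. 193. 191.] [15 13  8]
```

View pics/w3z.png

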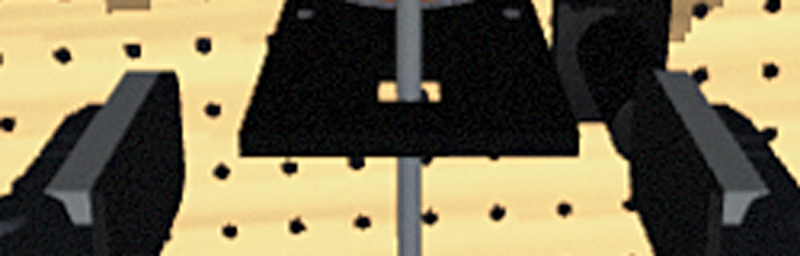

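Run:
```python
from workcell import *
from h import *
ims=[]
for n in ["side","scene"]:
    d=get_image(n);np.savez(f"pics/{n}1.npz",**d);W=cloud(d)
    c=d["color"].astype(int)
    m=(W[...,0]>575)&(W[...,0]<632)&(W[...,1]>165)&(W[...,1]<290)&(W[...,2]>100)
    P=W[m];
    for y in range(165,290,8):
        q=P[(P[:,1]>=y)&(P[:,1]<y+8)]
        if len(q):print(n,y,q[:,2].min().round(0),np.median(q[:,0]).round(0),len(q))
    if n=="side": im=d["color"][80:200,230:350,::-1]
    else: im=d["color"][80:200,280:400,::-1]
    ims.append(cv2.resize(im,(400,400),interpolation=cv2.INTER_CUBIC))
cv2.imwrite("pics/ss1.png",np.hstack(ims))
```

```text
side 165 226.0 602.0 18
side 173 193.0 600.0 138
side 181 187.0 603.0 642
side 189 164.0 601.0 1479
side 197 100.0 586.0 538
side 205 133.0 586.0 87
side 213 180.0 587.0 15
side 221 103.0 591.0 41
side 229 120.0 593.0 22
side 237 141.0 587.0 24
side 245 251.0 589.0 4
side 253 192.0 599.0 31
side 261 188.0 599.0 7
side 269 232.0 595.0 1
side 277 274.0 596.0 2
scene 165 201.0 584.0 142
scene 173 194.0 595.0 522
scene 181 188.0 610.0 726
scene 189 192.0 610.0 1100
scene 197 100.0 622.0 419
scene 205 101.0 614.0 102
scene 213 133.0 605.0 36
scene 221 130.0 607.0 48
scene 229 100.0 613.0 64
scene 237 108.0 614.0 60
scene 245 103.0 608.0 68
scene 253 171.0 610.0 102
scene 261 186.0 611.0 104
scene 269 226.0 619.0 9
scene 277 233.0 617.0 45
scene 285 238.0 620.0 18
```

View pics/ss1.png

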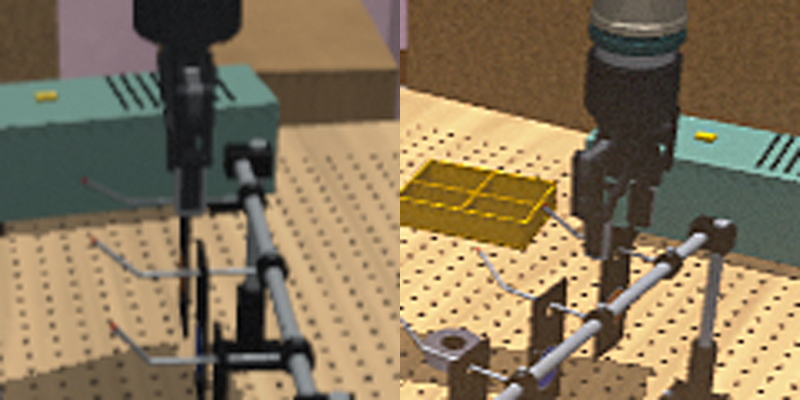

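Run:
```python
from h import *
for n in ["side1","scene1"]:
    d=load(n);W=cloud(d)
    m=(W[...,0]>580)&(W[...,0]<625)&(W[...,1]>180)&(W[...,1]<199)&(W[...,2]>150)
    print(n,np.histogram(W[m][:,2],np.arange(150,260,5)))
    # project expected tip points
    T=np.linalg.inv(d["T"])
    for p in [(603,192,155),(603,192,165),(603,192,190)]:
        q=T@np.r_[p,1];u=d["fx"]*q[0]/q[2]+d["cx"];v=d["fy"]*q[1]/q[2]+d["cy"];print(p,u,v,d["color"][int(round(v)),int(round(u))],d["range_z"][int(round(v)),int(round(u))],q[2])
```

```text
side1 (array([ 1,  1,  1,  0,  0,  1,  0,  9,  7, 11, 13,  7, 11, 11,  7,  1,  0,
        6,  3,  5,  8]), array([150, 155, 160, 165, 170, 175, 180, 185, 190, 195, 200, 205, 210,
       215, 220, 225, 230, 235, 240, 245, 250, 255]))
(603, 192, 155) 286.9407138552205 155.2688152913522 [174 147 111] 1440.1746 1091.8724648126563
(603, 192, 165) 286.99453271080534 151.51875614435957 [125 106  81] 1459.7605 1086.3296596108428
(603, 192, 190) 287.13151365546355 141.97402244654256 [32 33 33] 1057.084 1072.4726466063096
scene1 (array([ 0,  0,  0,  1,  0,  1,  0,  4,  8,  7, 11,  8,  9,  8,  4,  3,  3,
        5, 11,  7, 11]), array([150, 155, 160, 165, 170, 175, 180, 185, 190, 195, 200, 205, 210,
       215, 220, 225, 230, 235, 240, 245, 250, 255]))
(603, 192, 155) 338.37707130657896 166.75682095148164 [255 231 159] 1579.9343 1275.1086618302857
(603, 192, 165) 338.64152325196414 163.68870966561315 [206 162 113] 1281.8538 1269.2592514437888
(603, 192, 190) 339.31344132218754 155.89326913130762 [59 47 36] 1243.5786 1254.6357254775467
```

Run:
```python
from h import *
for n in ["side1","scene1","w3"]:
    d=load(n);W=cloud(d)
    m=(W[...,0]>550)&(W[...,0]<660)&(W[...,1]>205)&(W[...,1]<250)&(W[...,2]>205)&(W[...,2]<420)
    P=W[m]
    for z in range(205,330,8):
        q=P[(P[:,2]>=z)&(P[:,2]<z+8)]
        if len(q):print(n,z,len(q),np.percentile(q[:,0],[5,95]).round(0),np.percentile(q[:,1],[5,95]).round(0))
```

```text
side1 245 2 [589. 593.] [213. 247.]
side1 253 4 [586. 592.] [209. 249.]
side1 261 3 [585. 586.] [206. 209.]
side1 269 6 [583. 589.] [205. 239.]
side1 277 34 [584. 622.] [206. 240.]
side1 285 19 [585. 621.] [209. 238.]
side1 301 2 [571. 632.] [209. 224.]
side1 309 19 [567. 639.] [205. 221.]
side1 317 16 [567. 638.] [207. 221.]
side1 325 19 [567. 638.] [206. 223.]
scene1 245 3 [613. 621.] [248. 249.]
scene1 253 14 [601. 622.] [208. 247.]
scene1 261 16 [614. 623.] [213. 247.]
scene1 269 9 [615. 623.] [211. 240.]
scene1 277 22 [615. 625.] [208. 241.]
scene1 285 34 [613. 623.] [207. 244.]
scene1 293 9 [612. 614.] [207. 221.]
scene1 301 2 [629. 632.] [206. 206.]
scene1 309 16 [635. 642.] [208. 230.]
scene1 317 16 [618. 641.] [206. 230.]
scene1 325 22 [570. 642.] [206. 227.]
w3 245 263 [592. 595.] [213. 242.]
w3 253 3051 [585. 594.] [207. 248.]
w3 261 4716 [585. 593.] [207. 248.]
w3 269 4799 [582. 593.] [207. 248.]
w3 277 2890 [582. 586.] [208. 248.]
```

drive_tool([
  {"travel": [0.002, 0.002, 0.03], "rotation": [0, 0, 0], "fingers": 0.6},
  {"travel": [0.002, 0.002, 0.06], "rotation": [0, 0, 0], "fingers": 0.6},
  {"travel": [0.002, 0.002, 0.077], "rotation": [0, 0, 0], "fingers": 0.6},
  {"travel": [0.002, 0.002, 0.077], "rotation": [0, 0, 0], "fingers": 0.6},
  {"travel": [0.002, 0.002, 0.077], "rotation": [0, 0, 0], "fingers": 0.6},
])

```text
clock: 3.6
tcp_pos: [602.4, 226.8, 141.2]
ee_rot: [-3.141, -0.001, 3.066]
force: [-0.0, 0.0, 0.3]
opening: 68.4
```

```bash
python3 snap.py w4
python3 - <<'E'
from h import *
d=load("w4");W=cloud(d)
im=d["color"][200:330,120:420,::-1];cv2.imwrite("pics/w4z.png",cv2.resize(im,None,fx=2.66,fy=2.66,interpolation=cv2.INTER_CUBIC))
m=(W[...,0]>575)&(W[...,0]<625)&(W[...,1]>180)&(W[...,1]<199)&(W[...,2]>130)
print(np.histogram(W[m][:,2],np.arange(130,230,5)))
m&=W[...,2]<200;print(np.percentile(W[m],[1,50,99],axis=0))
E
```

```text
3.6 [602.4 226.8 141.2] [-3.1413e+00 -5.0000e-04  3.0657e+00] [-0.04  0.    0.26] 68.42489913078947
(array([  0,   0,   0,   0,   0,   0,  56, 175, 251, 269, 316, 351, 331,
       405, 168, 377, 773, 428,  74]), array([130, 135, 140, 145, 150, 155, 160, 165, 170, 175, 180, 185, 190,
       195, 200, 205, 210, 215, 220, 225]))
[[587.74616208 180.37829225 163.23317113]
 [591.86937377 192.49353065 185.19796614]
 [609.78177768 193.97236558 199.82340713]]
```

View pics/w4z.png

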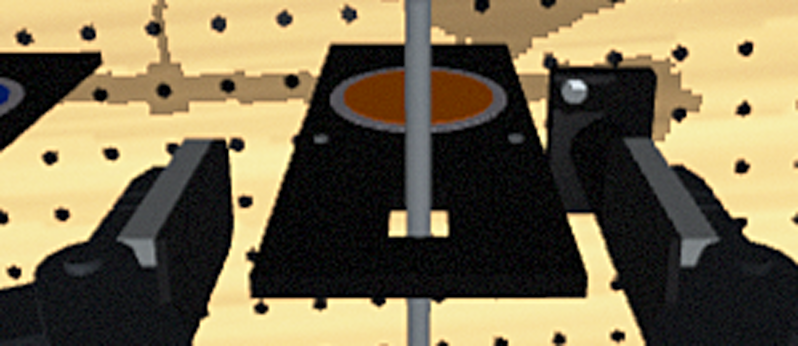

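drive_tool([
  {"travel": [0, 0, 0], "rotation": [0, 0, 0], "fingers": 0.2},
  {"travel": [0, 0, 0], "rotation": [0, 0, 0], "fingers": 0.1},
  {"travel": [0, 0, 0], "rotation": [0, 0, 0], "fingers": 0},
  {"travel": [0, 0, 0], "rotation": [0, 0, 0], "fingers": -0.2},
  {"travel": [0, 0, 0], "rotation": [0, 0, 0], "fingers": -1},
  {"travel": [0, 0, 0], "rotation": [0, 0, 0], "fingers": -1},
  {"travel": [0, 0, 0], "rotation": [0, 0, 0], "fingers": -1},
], grip_force=40)

```text
clock: 4.35
tcp_pos: [602.7, 227.2, 141.8]
ee_rot: [3.141, 0.001, 3.066]
force: [-0.0, 1.4, 2.1]
opening: 49.2
```

```bash
python3 snap.py w5
python3 - <<'E'
from h import *
d=load("w5");W=cloud(d)
im=d["color"][120:330,120:420,::-1];cv2.imwrite("pics/w5z.png",cv2.resize(im,None,fx=2.66,fy=2.66,interpolation=cv2.INTER_CUBIC))
E
```

```text
4.35 [602.7 227.2 141.8] [3.1411e+00 6.0000e-04 3.0659e+00] [-0.02  1.36  2.15] 49.21754149743445
```

View pics/w5z.png

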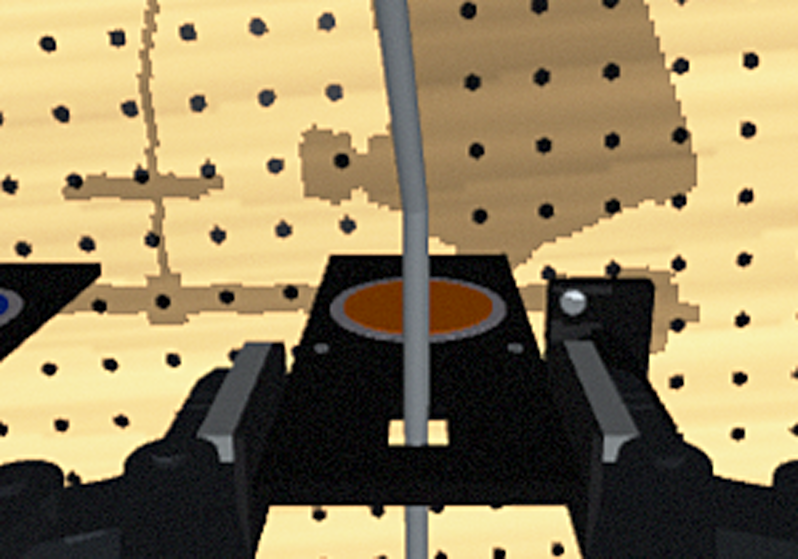

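drive_tool([
  {"travel": [0, 0, -0.006], "rotation": [0, 0, 0], "fingers": -1},
  {"travel": [0, 0, -0.012], "rotation": [0, 0, 0], "fingers": -1},
  {"travel": [0, 0, -0.018], "rotation": [0, 0, 0], "fingers": -1},
  {"travel": [0, 0, -0.018], "rotation": [0, 0, 0], "fingers": -1},
  {"travel": [0, 0, -0.018], "rotation": [0, 0, 0], "fingers": -1},
])

```text
clock: 4.9
tcp_pos: [602.4, 226.7, 146.9]
ee_rot: [-3.141, -0.0, 3.066]
force: [-0.1, 0.9, -1.1]
opening: 49.0
```

```bash
cat > slot.py <<'E'
import sys
from h import *
n=sys.argv[1]
d=load(n);W=cloud(d)
im=d["color"][180:330,180:360,::-1];cv2.imwrite(f"pics/{n}z.png",cv2.resize(im,None,fx=4,fy=4,interpolation=cv2.INTER_CUBIC))
E
python3 snap.py w6; python3 slot.py w6
```

```text
4.9 [602.4 226.7 146.9] [-3.1414e+00 -3.0000e-04  3.0656e+00] [-0.1   0.87 -1.07] 48.97242851415923
```

View pics/w6z.png

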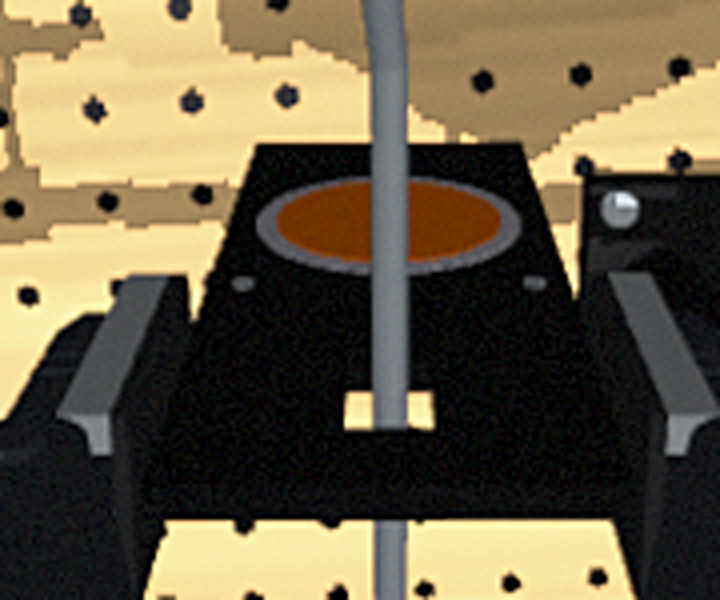

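drive_tool([
  {"travel": [0.015, 0, 0], "rotation": [0, 0, 0], "fingers": -1},
  {"travel": [0.035, 0, 0], "rotation": [0, 0, 0], "fingers": -1},
  {"travel": [0.055, 0, 0], "rotation": [0, 0, 0], "fingers": -1},
  {"travel": [0.075, 0, 0], "rotation": [0, 0, 0], "fingers": -1},
  {"travel": [0.095, 0, 0], "rotation": [0, 0, 0], "fingers": -1},
  {"travel": [0.11, 0, 0], "rotation": [0, 0, 0], "fingers": -1},
  {"travel": [0.117, 0, 0], "rotation": [0, 0, 0], "fingers": -1},
  {"travel": [0.117, 0, 0], "rotation": [0, 0, 0], "fingers": -1},
])

```text
clock: 5.75
tcp_pos: [567.2, 229.7, 147.1]
ee_rot: [3.142, -0.0, 3.066]
force: [0.8, 1.2, 0.7]
opening: 49.0
```

```bash
python3 snap.py w7; python3 slot.py w7
```

```text
5.75 [567.2 229.7 147.1] [ 3.1415 -0.      3.0661] [0.83 1.16 0.69] 48.99817522781678
```

View pics/w7z.png

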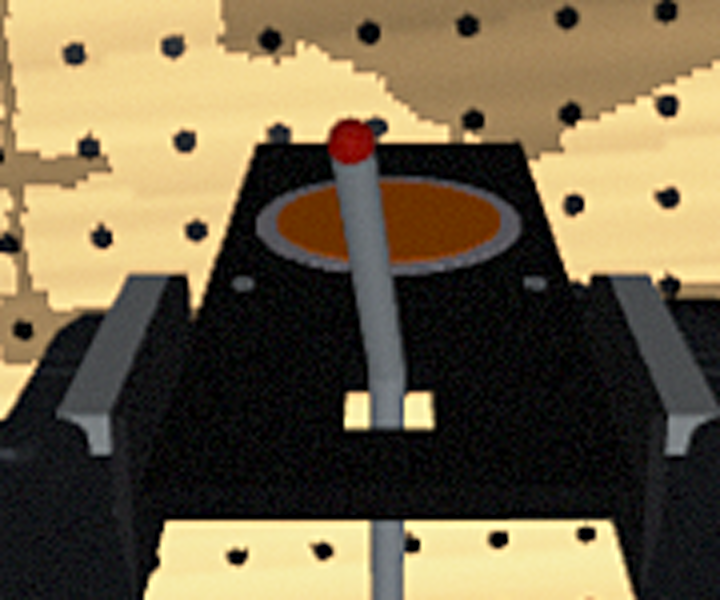

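Run:
```python
from h import *
d=load("w7")
W=cloud(d,d["tool_from_camera"])  # tool coords
c=d["color"].astype(int)
v,u=np.mgrid[:420,:560]
m=(v>205)&(v<278)&(u>255)&(u<290)&(W[...,2]<60)&((c.sum(-1)>200)|((c[...,0]>100)&(c[...,1]<50)))
# restrict to near surface: wire height tool z
P=W[m]; 
for x in np.arange(-5,50,3):
    q=P[(P[:,0]>=x)&(P[:,0]<x+3)]
    q=q[(q[:,2]<np.percentile(q[:,2],30)+2.5)] if len(q) else q
    if len(q)>2:print(x,np.median(q,0).round(2),q[:,1].min().round(1),q[:,1].max().round(1),len(q))
```

```text
1 [1.75 0.94 4.62] -11.6 7.3 136
4 [ 5.300e+00 -1.000e-02 -3.472e+01] -1.8 1.8 40
7 [  8.48  -0.22 -36.76] -2.1 1.3 36
10 [ 11.45  -0.43 -38.16] -2.5 1.3 44
13 [ 14.6   -0.81 -39.87] -2.9 0.8 43
16 [ 17.49  -1.19 -41.79] -2.9 0.4 43
19 [ 20.41  -1.37 -43.44] -3.6 0.4 54
22 [ 23.62  -1.53 -45.5 ] -3.5 0.0 55
25 [ 26.64  -1.87 -47.28] -3.8 -0.3 54
28 [ 29.5   -2.19 -48.79] -4.1 -0.3 60
31 [ 32.36  -2.5  -50.56] -4.4 -0.7 65
34 [ 35.57  -2.78 -52.7 ] -4.9 -1.0 63
37 [ 38.02  -3.11 -53.24] -5.3 -1.0 72
```

drive_tool([
  {"travel": [0.0167, 0, -0.001], "rotation": [0, 0, 0], "fingers": -1},
  {"travel": [0.03, -0.0014, -0.0088], "rotation": [0, 0, 0], "fingers": -1},
  {"travel": [0.0433, -0.0027, -0.0167], "rotation": [0, 0, 0], "fingers": -1},
  {"travel": [0.0567, -0.004, -0.0245], "rotation": [0, 0, 0], "fingers": -1},
  {"travel": [0.0667, -0.0049, -0.0304], "rotation": [0, 0, 0], "fingers": -1},
  {"travel": [0.0667, -0.0049, -0.0304], "rotation": [0, 0, 0], "fingers": -1},
  {"travel": [0.0667, -0.0049, -0.0304], "rotation": [0, 0, 0], "fingers": -1},
])

```text
clock: 6.5
tcp_pos: [547.6, 229.7, 156.3]
ee_rot: [3.141, 0.0, 3.066]
force: [-0.7, -0.0, -0.8]
opening: 49.3
```

```bash
python3 snap.py w8; python3 slot.py w8
```

```text
6.5 [547.6 229.7 156.3] [3.1414e+00 4.0000e-04 3.0658e+00] [-0.72 -0.03 -0.78] 49.30997093239514
```

View pics/w8z.png

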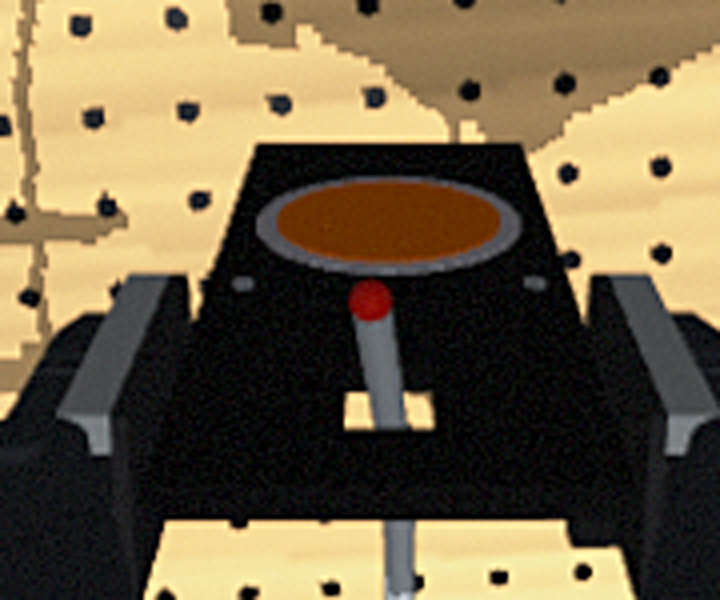

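drive_tool([
  {"travel": [0.0133, -0.0013, -0.0078], "rotation": [0, 0, 0], "fingers": -1},
  {"travel": [0.0267, -0.0025, -0.0157], "rotation": [0, 0, 0], "fingers": -1},
  {"travel": [0.04, -0.0038, -0.0235], "rotation": [0, 0, 0], "fingers": -1},
  {"travel": [0.0533, -0.0051, -0.0314], "rotation": [0, 0, 0], "fingers": -1},
  {"travel": [0.0667, -0.0063, -0.0392], "rotation": [0, 0, 0], "fingers": -1},
  {"travel": [0.08, -0.0076, -0.047], "rotation": [0, 0, 0], "fingers": -1},
  {"travel": [0.1, -0.0095, -0.058], "rotation": [0, 0, 0], "fingers": -1},
  {"travel": [0.12, -0.0095, -0.066], "rotation": [0, 0, 0], "fingers": -1},
])

```text
clock: 7.35
tcp_pos: [510.9, 229.4, 176.3]
ee_rot: [3.142, 0.0, 3.066]
force: [-0.2, 0.2, 0.0]
opening: 48.8
```

drive_tool([
  {"travel": [0.03, 0, -0.005], "rotation": [0, 0, 0], "fingers": -1},
  {"travel": [0.06, 0, -0.01], "rotation": [0, 0, 0], "fingers": -1},
  {"travel": [0.06, 0, -0.01], "rotation": [0, 0, 0], "fingers": -1},
  {"travel": [0.06, 0, -0.01], "rotation": [0, 0, 0], "fingers": -1},
  {"travel": [0.06, 0, -0.01], "rotation": [0, 0, 0], "fingers": -1},
])

```text
clock: 7.85
tcp_pos: [493.7, 230.8, 178.9]
ee_rot: [3.142, 0.0, 3.066]
force: [-0.2, 0.1, -1.1]
opening: 49.1
```

```bash
python3 snap.py w9
```

```text
7.85 [493.7 230.8 178.9] [3.1415e+00 4.0000e-04 3.0656e+00] [-0.18  0.05 -1.14] 49.107053062287605
```

View pics/w9.png

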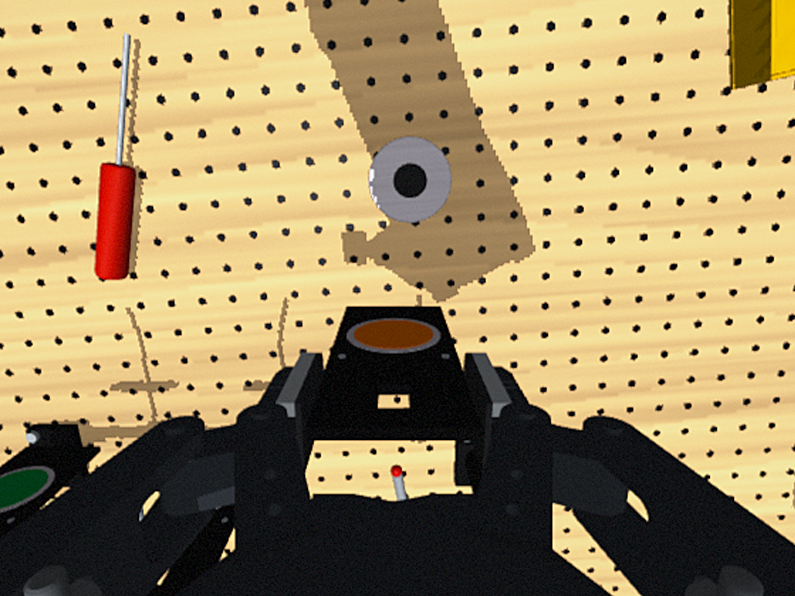

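drive_tool([
  {"travel": [0.1, -0.02, -0.1], "rotation": [0, 0, 0], "fingers": -1},
  {"travel": [0.14, -0.12, -0.19], "rotation": [0, 0, 0.05], "fingers": -1},
  {"travel": [0.13, -0.26, -0.25], "rotation": [0, 0, 0.15], "fingers": -1},
  {"travel": [0.12, -0.41, -0.27], "rotation": [0, 0, 0.25], "fingers": -1},
  {"travel": [0.11, -0.56, -0.27], "rotation": [0, 0, 0.31], "fingers": -1},
  {"travel": [0.1, -0.71, -0.27], "rotation": [0, 0, 0.31], "fingers": -1},
  {"travel": [0.09, -0.86, -0.27], "rotation": [0, 0, 0.31], "fingers": -1},
  {"travel": [0.07, -1.0, -0.27], "rotation": [0, 0, 0.31], "fingers": -1},
])

```text
clock: 8.7
tcp_pos: [449.4, -69.0, 260.1]
ee_rot: [-3.141, 0.0, 2.91]
force: [1.2, 0.1, -0.4]
opening: 49.2
```

drive_tool([
  {"travel": [0, 0, 0], "rotation": [0, 0, 0], "fingers": -1},
  {"travel": [0, 0, 0], "rotation": [0, 0, 0], "fingers": -1},
])

```text
clock: 8.9
tcp_pos: [449.8, -67.7, 259.9]
ee_rot: [3.141, -0.0, 2.908]
force: [-0.7, 1.4, -0.6]
opening: 49.1
```

Run:
```python
from workcell import *
from h import *
s=get_state();print(s['tcp_pos'],s['ee_rot'],s['force'])
for p in [(450,-150,262),(600,-225,262)]:
    print([a.round(3) for a in rel(s,p,[np.pi,0,np.pi-.23])])
```

```text
[449.77317156 -67.68629899 259.8634934 ] [ 3.14147057e+00 -2.89399237e-05  2.90757387e+00] [-0.7369569   1.35026334 -0.60607068]
[array([-0.064, -0.267, -0.007]), array([ 0.   , -0.   , -0.008])]
[array([-0.609, -0.394, -0.007]), array([ 0.   , -0.   , -0.008])]
```

drive_tool([
  {"travel": [-0.03, -0.13, -0.01], "rotation": [0, 0, 0], "fingers": -1},
  {"travel": [-0.07, -0.26, -0.01], "rotation": [0, 0, 0], "fingers": -1},
  {"travel": [-0.2, -0.29, -0.01], "rotation": [0, 0, 0], "fingers": -1},
  {"travel": [-0.35, -0.33, -0.01], "rotation": [0, 0, 0], "fingers": -1},
  {"travel": [-0.5, -0.37, -0.01], "rotation": [0, 0, 0], "fingers": -1},
  {"travel": [-0.609, -0.394, -0.01], "rotation": [0, 0, 0], "fingers": -1},
  {"travel": [-0.609, -0.394, -0.01], "rotation": [0, 0, 0], "fingers": -1},
  {"travel": [-0.609, -0.394, -0.01], "rotation": [0, 0, 0], "fingers": -1},
])

```text
clock: 9.7
tcp_pos: [600.7, -221.5, 261.7]
ee_rot: [3.14, -0.002, 2.913]
force: [-1.0, 1.1, -0.8]
opening: 49.0
```

```bash
python3 snap.py w10
```

```text
9.7 [ 600.7 -221.5  261.7] [ 3.1405e+00 -2.4000e-03  2.9131e+00] [-1.01  1.09 -0.77] 49.04554336126803
```

View pics/w10.png

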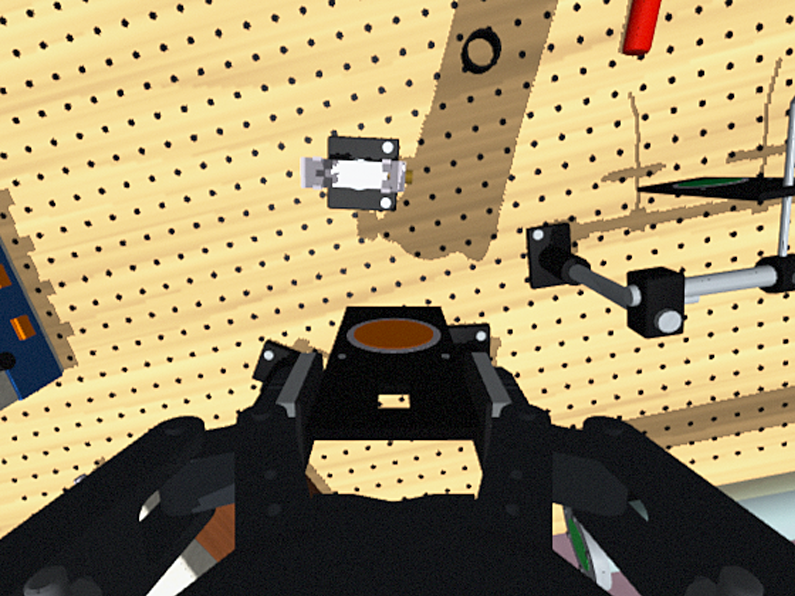

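Run:
```python
from h import *
d=load("w10");c=d["color"]
im=c[80:160,190:310,::-1];cv2.imwrite("pics/w10z.png",cv2.resize(im,None,fx=6.6,fy=6.6,interpolation=cv2.INTER_CUBIC))
W=cloud(d)
a=np.radians(0);m=(W[...,0]>480)&(W[...,0]<570)&(W[...,1]>-280)&(W[...,1]<-180)&(W[...,2]>30)
im=np.zeros((600,600,3),np.uint8)
for (x,y,z) in W[m]:
    cv2.circle(im,(int(6*(x-475)),int(6*(-180-y))),2,tuple(int(q) for q in cv2.applyColorMap(np.uint8([[min(255,(z-40)*3)]]),cv2.COLORMAP_JET)[0,0]),-1)
cv2.imwrite("pics/h10.png",im)
print(np.histogram(W[m][:,2],np.arange(30,135,4)))
```

```text
(array([  0,   0,   0,   0,   2,  20,   0, 566, 128,  12,  12,  10,   9,
        23,  55,   8,  19,   3,  40, 159, 183, 301,   0,   0,   0,   0]), array([ 30,  34,  38,  42,  46,  50,  54,  58,  62,  66,  70,  74,  78,
        82,  86,  90,  94,  98, 102, 106, 110, 114, 118, 122, 126, 130,
       134]))
```

View pics/w10z.png

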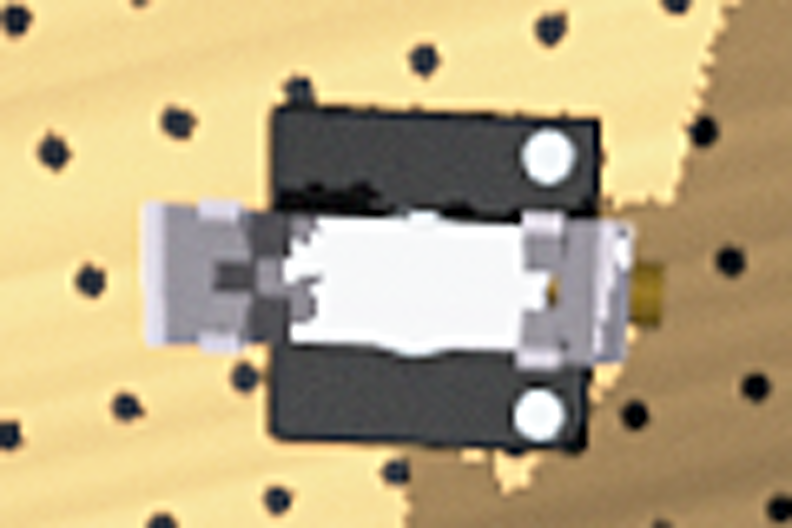

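View pics/h10.png

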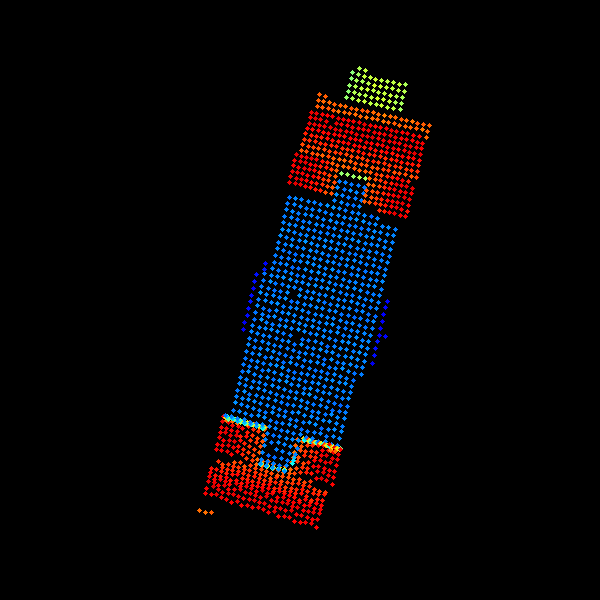

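```bash
cat > hold.py <<'E'
import sys
from h import *
n=sys.argv[1]
d=load(n);W=cloud(d)
R=(W[...,0]>480)&(W[...,0]<570)&(W[...,1]>-290)&(W[...,1]<-170)
top=W[R&(W[...,2]>105)&(W[...,2]<120)][:,:2]
r=cv2.minAreaRect(top.astype(np.float32));print("tops rect",r)
b=cv2.boxPoints(r)
sill=W[R&(W[...,2]>57)&(W[...,2]<66)]
print("sill z",np.median(sill[:,2]),"rect",cv2.minAreaRect(sill[:,:2].astype(np.float32)))
# yaw: long axis
e=b[1]-b[0] if np.linalg.norm(b[1]-b[0])>np.linalg.norm(b[2]-b[1]) else b[2]-b[1]
e=e*np.sign(e[1])/np.linalg.norm(e);yaw=-np.arctan2(e[0],e[1]);print("yaw",yaw)
c0=np.array(r[0]);ex=np.array([np.cos(yaw),np.sin(yaw)]);ey=np.array([-np.sin(yaw),np.cos(yaw)])
A=W[R&(W[...,2]>30)&(W[...,2]<122)];L=np.c_[(A[:,:2]-c0)@ex,(A[:,:2]-c0)@ey,A[:,2]]
def edges(q,ax):return np.percentile(q[:,ax],[1,99]).round(2)
for y0,y1,t in [(15,55,"+y"),(-55,-15,"-y")]:
    q=L[(L[:,1]>y0)&(L[:,1]<y1)&(L[:,2]>105)];print(t,"x",edges(q,0),"y",edges(q,1))
s=L[(L[:,2]>57)&(L[:,2]<66)]
for y in np.arange(-36,37,2):
    q=s[(s[:,1]>=y)&(s[:,1]<y+2)]
    if len(q):print(y,q[:,0].min().round(1),q[:,0].max().round(1),len(q))
im=np.zeros((600,480,3),np.uint8)
for (x,y,z) in L: cv2.circle(im,(int(240+8*x),int(300-5.5*y)),2,tuple(int(k) for k in cv2.applyColorMap(np.uint8([[np.clip((z-40)*3,0,255)]]),cv2.COLORMAP_JET)[0,0]),-1)
E
python3 hold.py w10
```

```text
tops rect ((527.4371948242188, -232.9802703857422), (72.18354797363281, 20.423126220703125), 74.56683349609375)
sill z 61.31849102155962 rect ((527.0921020507812, -234.33685302734375), (49.18828201293945, 19.992727279663086), 74.39252471923828)
yaw -0.26935932
+y x [-10.09  10.08] y [20.34 35.89]
-y x [-10.08  10.02] y [-33.56 -19.79]
-26 -2.3 2.0 14
-24 -2.4 3.0 6
-22 -7.8 5.0 15
-20 -10.0 9.4 38
-18 -9.1 9.3 34
-16 -9.1 9.2 22
-14 -9.2 9.2 34
-12 -9.3 9.1 36
-10 -9.4 9.0 36
-8 -9.5 10.0 33
-6 -9.5 10.0 24
-4 -9.7 9.8 37
-2 -9.7 9.8 38
0 -9.8 9.7 37
2 -9.9 9.7 27
4 -9.9 9.5 30
6 -9.0 9.5 36
8 -9.0 9.3 36
10 -9.1 9.3 31
12 -9.2 9.2 29
14 -9.3 9.1 30
16 -9.4 9.0 36
18 -9.4 5.7 20
20 -2.0 2.3 7
22 -2.1 2.3 8
```

Run:
```python
from h import *
for n in ["w9","w10"]:
    d=load(n);W=cloud(d,d["tool_from_camera"]);c=d["color"].astype(int)
    v,u=np.mgrid[:420,:560]
    m=(v>220)&(v<305)&(u>225)&(u<330)&(abs(W[...,0])<15)&(abs(W[...,1])<26)
    P=W[m&(c.sum(-1)<100)]
    k=np.ones(len(P),bool);A=np.c_[P[:,1],P[:,2],np.ones(len(P))]
    for _ in range(4):
        f=np.linalg.lstsq(A[k],P[k,0],rcond=None)[0];k=abs(P[:,0]-A@f)<1.5
    print(n,"face x = a y + b z + c",f.round(4),k.sum(),"y",P[k,1].min(),P[k,1].max(),"z",P[k,2].min(),P[k,2].max())
    t=W[m&(W[...,2]<np.nanmin(P[:,2])+1.5)]
    print("top edge z",np.nanmin(P[:,2]),"x",t[:,0].min(),t[:,0].max(),"y",t[:,1].min(),t[:,1].max())
    q=P[k];print("lower z y range",[ (z,q[abs(q[:,2]-z)<3][:,1].min().round(1),q[abs(q[:,2]-z)<3][:,1].max().round(1)) for z in (20,30,40,50)])
    # amber ellipse
```

```text
w9 face x = a y + b z + c [0.0016 0.0032 1.3418] 6083 y -24.623925776699796 24.997297972538625 z -51.62844385015613 50.739458581503754
top edge z -51.62844385015613 x -0.18441460379550279 2.3608478498948244 y -19.70683804769196 20.924905730554556
lower z y range [(20, np.float64(-24.0), np.float64(24.8)), (30, np.float64(-24.0), np.float64(24.7)), (40, np.float64(-23.8), np.float64(24.6)), (50, np.float64(-23.4), np.float64(24.5))]
w10 face x = a y + b z + c [1.200e-03 3.300e-03 1.394e+00] 6089 y -24.64296975331116 25.1720744527444 z -51.56930678812003 50.615264252067504
top edge z -51.56930678812003 x -0.1721552214885662 2.413062972244461 y -19.72146231711885 20.90470764409714
lower z y range [(20, np.float64(-24.0), np.float64(25.0)), (30, np.float64(-23.9), np.float64(25.0)), (40, np.float64(-23.7), np.float64(24.6)), (50, np.float64(-23.5), np.float64(24.4))]
```

```bash
cat > tgt.py <<'E'
import sys
from workcell import *
from h import *
s=get_state();print(s['clock'],s['tcp_pos'].round(2),s['ee_rot'].round(4),s['force'].round(2),s['torque'].round(2),s['opening'])
p=[float(a) for a in sys.argv[1:4]]
print([a.round(4) for a in rel(s,p,[np.pi,0,np.pi-.270])])
E
python3 tgt.py 526.84 -232.83 205
```

```text
9.75 [ 600.02 -221.44  262.15] [ 3.1404e+00 -2.3000e-03  2.9129e+00] [-0.5   0.04 -0.6 ] [0.01 0.04 0.05] 49.313902615387065
[array([ 0.2285, -0.0925,  0.1909]), array([ 0.0022, -0.0047,  0.0826])]
```

drive_tool([
  {"travel": [0.08, -0.03, 0], "rotation": [0, 0, 0.04], "fingers": -1},
  {"travel": [0.17, -0.06, 0], "rotation": [0, 0, 0.083], "fingers": -1},
  {"travel": [0.2285, -0.0925, 0.02], "rotation": [0, 0, 0.083], "fingers": -1},
  {"travel": [0.2285, -0.0925, 0.1], "rotation": [0, 0, 0.083], "fingers": -1},
  {"travel": [0.2285, -0.0925, 0.17], "rotation": [0, 0, 0.083], "fingers": -1},
  {"travel": [0.2285, -0.0925, 0.19], "rotation": [0, 0, 0.083], "fingers": -1},
  {"travel": [0.2285, -0.0925, 0.19], "rotation": [0, 0, 0.083], "fingers": -1},
  {"travel": [0.2285, -0.0925, 0.19], "rotation": [0, 0, 0.083], "fingers": -1},
])

```text
clock: 10.55
tcp_pos: [527.9, -234.6, 206.9]
ee_rot: [3.142, 0.001, 2.87]
force: [0.3, -0.1, -0.9]
opening: 49.0
```

drive_tool([
  {"travel": [0, 0, 0], "rotation": [0, 0, 0], "fingers": -1},
  {"travel": [0, 0, 0], "rotation": [0, 0, 0], "fingers": -1},
])

```text
clock: 10.75
tcp_pos: [527.9, -235.0, 206.8]
ee_rot: [-3.141, 0.001, 2.869]
force: [-0.1, 0.4, -0.9]
opening: 49.2
```

```bash
python3 tgt.py 526.84 -232.83 185;python3 snap.py w11
```

```text
10.75 [ 527.94 -235.03  206.76] [-3.1415e+00  1.5000e-03  2.8694e+00] [-0.09  0.41 -0.88] [-0.01  0.01  0.  ] 49.184247553135684
[array([0.0056, 0.0061, 0.0725]), array([-0.0003,  0.003 , -0.0043])]
10.75 [ 527.9 -235.   206.8] [-3.1415e+00  1.5000e-03  2.8694e+00] [-0.09  0.41 -0.88] 49.184247553135684
```

View pics/w11.png

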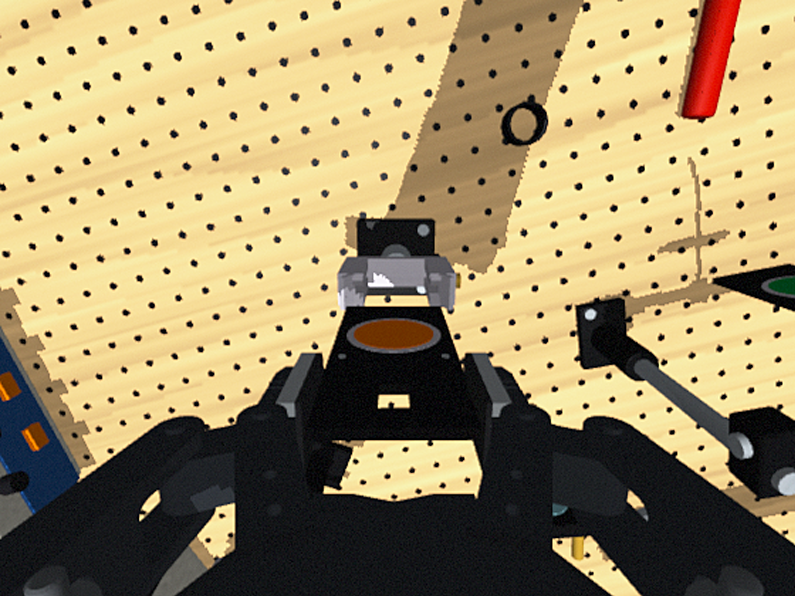

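drive_tool([
  {"travel": [0.0056, 0.0061, 0.02], "rotation": [0, 0, -0.004], "fingers": -1},
  {"travel": [0.0056, 0.0061, 0.05], "rotation": [0, 0, -0.004], "fingers": -1},
  {"travel": [0.0056, 0.0061, 0.072], "rotation": [0, 0, -0.004], "fingers": -1},
  {"travel": [0.0056, 0.0061, 0.072], "rotation": [0, 0, -0.004], "fingers": -1},
  {"travel": [0.0056, 0.0061, 0.072], "rotation": [0, 0, -0.004], "fingers": -1},
])

```text
clock: 11.3
tcp_pos: [526.1, -232.7, 183.8]
ee_rot: [3.142, -0.001, 2.871]
force: [0.2, -0.2, -0.7]
opening: 49.2
```

```bash
python3 tgt.py 526.84 -232.83 170;python3 snap.py w12
python3 - <<'E'
from h import *
d=load("w12");c=d["color"]
im=c[170:270,210:350,::-1];cv2.imwrite("pics/w12z.png",cv2.resize(im,None,fx=5.6,fy=5.6,interpolation=cv2.INTER_CUBIC))
W=cloud(d,d["tool_from_camera"])
m=(abs(W[...,0]-2)<15)&(abs(W[...,1])<45)&(W[...,2]>60)&(W[...,2]<90)
P=W[m];print(len(P))
# uprights: y hist by z
for z in range(60,90,3):
    q=P[(P[:,2]>=z)&(P[:,2]<z+3)]
    l=q[q[:,1]<0];r=q[q[:,1]>0]
    if len(l) and len(r):print(z,"L",l[:,1].min().round(1),l[:,1].max().round(1),"R",r[:,1].min().round(1),r[:,1].max().round(1),"xmax",q[:,0].max().round(1),len(q))
E
```

```text
11.3 [ 526.12 -232.69  183.84] [ 3.1416e+00 -9.0000e-04  2.8711e+00] [ 0.19 -0.24 -0.71] [ 0.04 -0.05 -0.  ] 49.19899204064804
[array([-0.0025,  0.0002,  0.0461]), array([ 0.    , -0.0017, -0.001 ])]
11.3 [ 526.1 -232.7  183.8] [ 3.1416e+00 -9.0000e-04  2.8711e+00] [ 0.19 -0.24 -0.71] 49.19899204064804
1068
60 L -24.8 -0.3 R 0.5 25.1 xmax 2.0 73
63 L -24.4 -0.3 R 0.5 31.2 xmax 1.7 56
66 L -33.5 -20.0 R 20.2 33.8 xmax 8.9 276
69 L -33.6 -20.1 R 20.4 34.0 xmax 8.6 162
72 L -31.3 -19.9 R 20.1 31.6 xmax 8.7 123
75 L -35.8 -19.9 R 20.1 36.2 xmax 8.7 150
78 L -35.9 -20.1 R 20.4 36.2 xmax 8.9 62
81 L -35.6 -19.8 R 20.5 35.9 xmax 8.9 40
84 L -35.2 -19.8 R 20.1 35.6 xmax 8.9 71
87 L -35.5 -20.1 R 20.3 35.9 xmax 8.7 55
```

View pics/w12z.png

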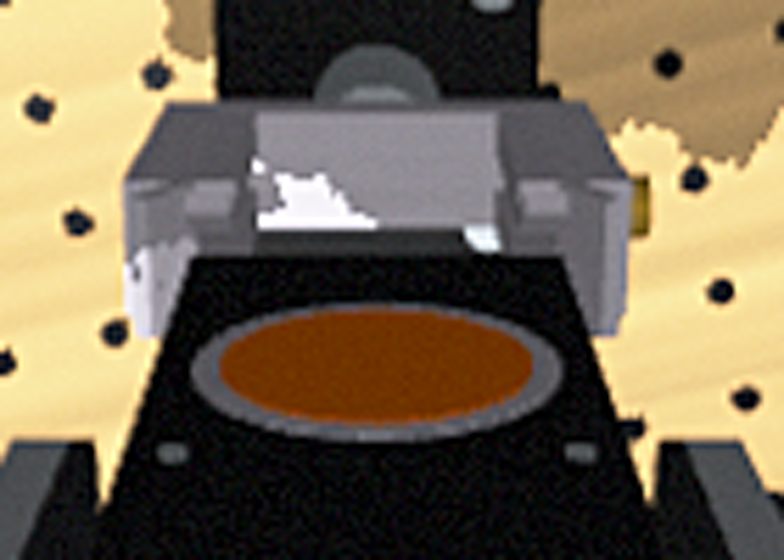

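drive_tool([
  {"travel": [-0.0023, 0, 0.005], "rotation": [0, 0, -0.001], "fingers": -1},
  {"travel": [-0.0023, 0, 0.015], "rotation": [0, 0, -0.001], "fingers": -1},
  {"travel": [-0.0023, 0, 0.025], "rotation": [0, 0, -0.001], "fingers": -1},
  {"travel": [-0.0023, 0, 0.035], "rotation": [0, 0, -0.001], "fingers": -1},
  {"travel": [-0.0023, 0, 0.045], "rotation": [0, 0, -0.001], "fingers": -1},
  {"travel": [-0.0023, 0, 0.053], "rotation": [0, 0, -0.001], "fingers": -1},
  {"travel": [-0.0023, 0, 0.053], "rotation": [0, 0, -0.001], "fingers": -1},
  {"travel": [-0.0023, 0, 0.053], "rotation": [0, 0, -0.001], "fingers": -1},
])

```text
clock: 12.15
tcp_pos: [527.0, -232.9, 168.4]
ee_rot: [-3.142, -0.0, 2.872]
force: [0.6, -0.3, -1.0]
opening: 49.1
```

```bash
python3 tgt.py 526.84 -232.83 150;python3 snap.py w13
python3 - <<'E'
from h import *
d=load("w13");c=d["color"]
im=c[170:270,210:350,::-1];cv2.imwrite("pics/w13z.png",cv2.resize(im,None,fx=5.6,fy=5.6,interpolation=cv2.INTER_CUBIC))
E
```

```text
12.15 [ 526.97 -232.88  168.36] [-3.1416e+00 -1.0000e-04  2.8718e+00] [ 0.61 -0.26 -1.04] [0.01 0.01 0.  ] 49.11383874403517
[array([0.0005, 0.0001, 0.0612]), array([-0.    , -0.0003,  0.0004])]
12.15 [ 527.  -232.9  168.4] [-3.1416e+00 -1.0000e-04  2.8718e+00] [ 0.61 -0.26 -1.04] 49.11383874403517
```

View pics/w13z.png

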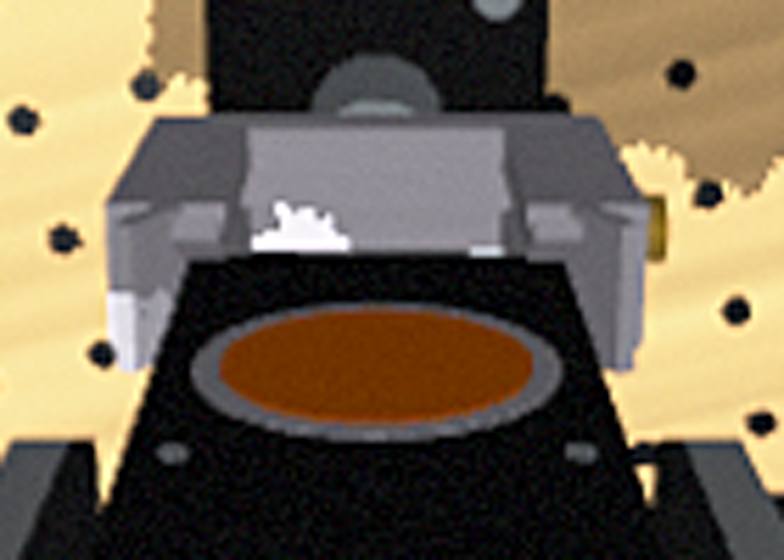

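drive_tool([
  {"travel": [0.0004, 0, 0.007], "rotation": [0, 0, 0], "fingers": -1},
  {"travel": [0.0004, 0, 0.014], "rotation": [0, 0, 0], "fingers": -1},
  {"travel": [0.0004, 0, 0.021], "rotation": [0, 0, 0], "fingers": -1},
  {"travel": [0.0004, 0, 0.028], "rotation": [0, 0, 0], "fingers": -1},
  {"travel": [0.0004, 0, 0.028], "rotation": [0, 0, 0], "fingers": -1},
])

```text
clock: 12.7
tcp_pos: [526.7, -232.8, 159.7]
ee_rot: [3.142, -0.0, 2.872]
force: [0.3, -0.7, -0.6]
opening: 49.1
```

drive_tool([
  {"travel": [0, 0, 0.007], "rotation": [0, 0, 0], "fingers": -1},
  {"travel": [0, 0, 0.014], "rotation": [0, 0, 0], "fingers": -1},
  {"travel": [0, 0, 0.021], "rotation": [0, 0, 0], "fingers": -1},
  {"travel": [0, 0, 0.028], "rotation": [0, 0, 0], "fingers": -1},
  {"travel": [0, 0, 0.028], "rotation": [0, 0, 0], "fingers": -1},
])

```text
clock: 13.2
tcp_pos: [526.8, -232.9, 151.3]
ee_rot: [-3.142, -0.0, 2.872]
force: [0.0, -0.6, -0.8]
opening: 49.1
```

```bash
python3 tgt.py 526.84 -232.83 126;python3 snap.py w14
python3 - <<'E'
from h import *
d=load("w14");c=d["color"]
im=c[170:270,210:350,::-1];cv2.imwrite("pics/w14z.png",cv2.resize(im,None,fx=5.6,fy=5.6,interpolation=cv2.INTER_CUBIC))
E
```

```text
13.2 [ 526.79 -232.87  151.33] [-3.1415e+00 -3.0000e-04  2.8717e+00] [ 0.02 -0.63 -0.79] [-0.11 -0.01 -0.  ] 49.10339871635959
[array([-0.0001,  0.0002,  0.0844]), array([-0.0001, -0.0005,  0.0003])]
13.2 [ 526.8 -232.9  151.3] [-3.1415e+00 -3.0000e-04  2.8717e+00] [ 0.02 -0.63 -0.79] 49.10339871635959
```

View pics/w14z.png

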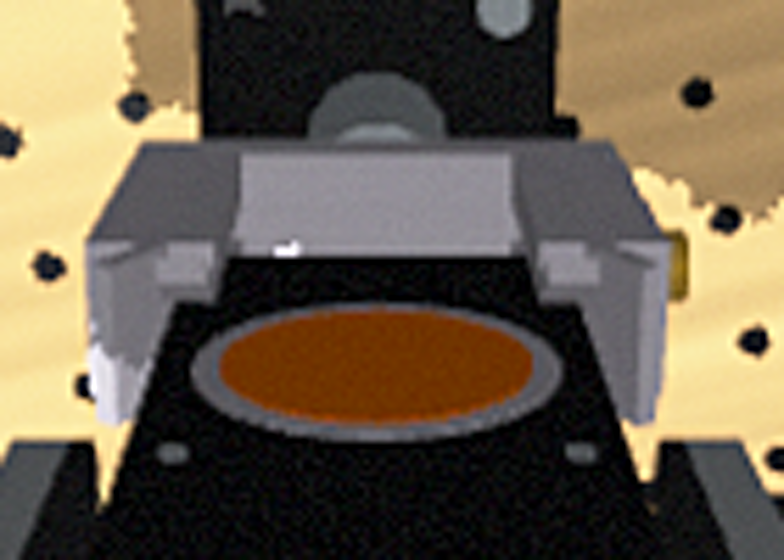

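drive_tool([
  {"travel": [0, 0, 0.006], "rotation": [0, 0, 0], "fingers": -1},
  {"travel": [0, 0, 0.012], "rotation": [0, 0, 0], "fingers": -1},
  {"travel": [0, 0, 0.018], "rotation": [0, 0, 0], "fingers": -1},
  {"travel": [0, 0, 0.024], "rotation": [0, 0, 0], "fingers": -1},
  {"travel": [0, 0, 0.024], "rotation": [0, 0, 0], "fingers": -1},
])

```text
clock: 13.75
tcp_pos: [526.8, -233.3, 144.0]
ee_rot: [-3.141, 0.0, 2.872]
force: [0.4, -2.0, -1.6]
opening: 48.9
```

drive_tool([
  {"travel": [0, 0, 0.006], "rotation": [0, 0, 0], "fingers": -1},
  {"travel": [0, 0, 0.012], "rotation": [0, 0, 0], "fingers": -1},
  {"travel": [0, 0, 0.018], "rotation": [0, 0, 0], "fingers": -1},
  {"travel": [0, 0, 0.024], "rotation": [0, 0, 0], "fingers": -1},
  {"travel": [0, 0, 0.03], "rotation": [0, 0, 0], "fingers": -1},
  {"travel": [0, 0, 0.036], "rotation": [0, 0, 0], "fingers": -1},
  {"travel": [0, 0, 0.036], "rotation": [0, 0, 0], "fingers": -1},
])

```text
clock: 14.45
tcp_pos: [526.6, -233.0, 133.1]
ee_rot: [-3.141, -0.001, 2.872]
force: [-0.5, -4.3, -1.9]
opening: 49.0
```

drive_tool([
  {"travel": [0, 0, 0.006], "rotation": [0, 0, 0], "fingers": -1},
  {"travel": [0, 0, 0.012], "rotation": [0, 0, 0], "fingers": -1},
  {"travel": [0, 0, 0.016], "rotation": [0, 0, 0], "fingers": -1},
  {"travel": [0, 0, 0.016], "rotation": [0, 0, 0], "fingers": -1},
])

```text
clock: 14.85
tcp_pos: [526.7, -232.8, 128.5]
ee_rot: [-3.142, -0.0, 2.872]
force: [0.5, -2.8, -1.5]
opening: 49.4
```

```bash
python3 tgt.py 526.84 -232.83 126
```

```text
14.85 [ 526.72 -232.81  128.52] [-3.1415e+00 -4.0000e-04  2.8718e+00] [ 0.51 -2.78 -1.47] [-1.08  0.18 -0.02] 49.36976341012257
[array([-0.0004,  0.    ,  0.0084]), array([-0.0001, -0.0007,  0.0005])]
```

drive_tool([
  {"travel": [0, 0, 0.003], "rotation": [0, 0, 0], "fingers": -1},
  {"travel": [0, 0, 0.006], "rotation": [0, 0, 0], "fingers": -1},
  {"travel": [0, 0, 0.006], "rotation": [0, 0, 0], "fingers": -1},
])

```text
clock: 15.15
tcp_pos: [526.8, -232.8, 126.8]
ee_rot: [-3.142, -0.0, 2.872]
force: [-0.7, -5.3, -1.3]
opening: 49.2
```

drive_tool([
  {"travel": [0, 0, 0.003], "rotation": [0, 0, 0], "fingers": -1},
  {"travel": [0, 0, 0.003], "rotation": [0, 0, 0], "fingers": -1},
])

```text
clock: 15.35
tcp_pos: [526.9, -232.9, 126.4]
ee_rot: [3.142, 0.0, 2.872]
force: [-1.3, -3.7, 3.3]
opening: 48.8
```

drive_tool([
  {"travel": [0, 0, 0.001], "rotation": [0, 0, 0], "fingers": -1},
  {"travel": [0, 0, 0.002], "rotation": [0, 0, 0], "fingers": -1},
  {"travel": [0, 0, 0.002], "rotation": [0, 0, 0], "fingers": -1},
])

```text
clock: 15.65
tcp_pos: [527.2, -233.0, 126.3]
ee_rot: [3.142, 0.001, 2.872]
force: [-2.5, -2.7, 7.0]
opening: 49.1
```

drive_tool([
  {"travel": [0, 0, 0.001], "rotation": [0, 0, 0], "fingers": -1},
  {"travel": [0, 0, 0.002], "rotation": [0, 0, 0], "fingers": -1},
  {"travel": [0, 0, 0.002], "rotation": [0, 0, 0], "fingers": -1},
])

```text
clock: 15.95
tcp_pos: [527.4, -233.0, 126.3]
ee_rot: [3.141, 0.002, 2.872]
force: [-2.8, -2.5, 11.1]
opening: 49.2
```

drive_tool([
  {"travel": [0, 0, -0.002], "rotation": [0, 0, 0], "fingers": -1},
  {"travel": [0, 0, -0.002], "rotation": [0, 0, 0], "fingers": 0.3},
  {"travel": [0, 0, -0.002], "rotation": [0, 0, 0], "fingers": 0.6},
  {"travel": [0, 0, -0.002], "rotation": [0, 0, 0], "fingers": 0.6},
  {"travel": [0, 0, -0.002], "rotation": [0, 0, 0], "fingers": 0.6},
  {"travel": [0, 0, -0.002], "rotation": [0, 0, 0], "fingers": 0.6},
])

```text
clock: 16.55
tcp_pos: [526.9, -232.4, 125.3]
ee_rot: [3.141, -0.0, 2.872]
force: [0.2, 0.6, 0.0]
opening: 68.2
```

```bash
python3 snap.py w15
python3 - <<'E'
from h import *
d=load("w15");W=cloud(d)
m=(abs(W[...,0]-527)<30)&(abs(W[...,1]+233)<26)&(W[...,2]>165)&(W[...,2]<185)
P=W[m];print("top",np.percentile(P,[1,50,99],axis=0).round(1),np.histogram(P[:,2],np.arange(165,186,1)))
E
```

```text
16.55 [ 526.9 -232.4  125.3] [ 3.1411e+00 -5.0000e-04  2.8721e+00] [0.16 0.6  0.02] 68.22771944795235
top [[ 519.3 -256.2  165.3]
 [ 526.4 -233.1  174.6]
 [ 534.7 -208.9  177.8]] (array([122, 150, 139, 150, 172, 164, 163, 169, 177, 184, 299, 839, 283,
         6,   0,   0,   0,   0,   0,   0]), array([165, 166, 167, 168, 169, 170, 171, 172, 173, 174, 175, 176, 177,
       178, 179, 180, 181, 182, 183, 184, 185]))
```

View pics/w15.png

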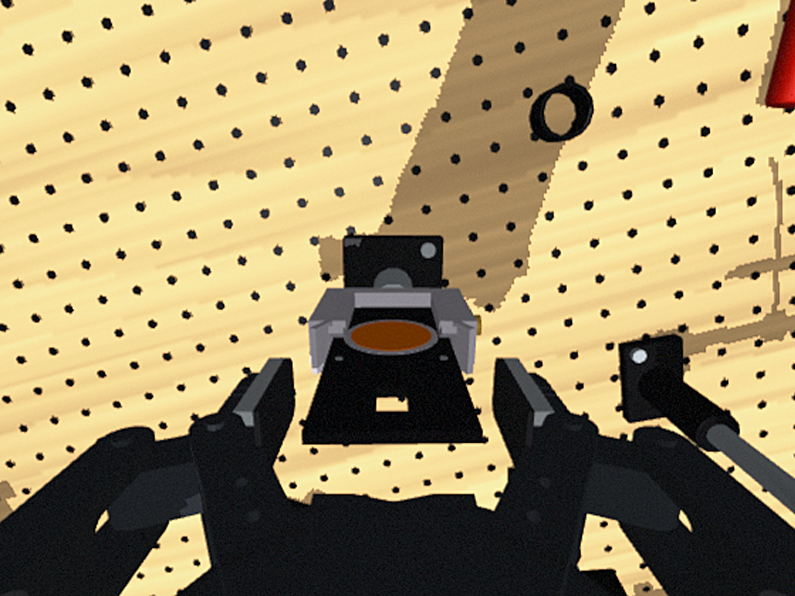

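drive_tool([
  {"travel": [0, 0, -0.05], "rotation": [0, 0, 0], "fingers": 0.6},
  {"travel": [0, 0, -0.13], "rotation": [0, 0, 0], "fingers": 0.6},
  {"travel": [0, 0, -0.22], "rotation": [0, 0, 0], "fingers": 0.6},
  {"travel": [-0.1, 0, -0.32], "rotation": [0, 0, 0], "fingers": 0.6},
  {"travel": [-0.2, 0, -0.4], "rotation": [0, 0, 0], "fingers": 0.6},
  {"travel": [-0.2, 0, -0.4], "rotation": [0, 0, 0], "fingers": 0.6},
  {"travel": [-0.2, 0, -0.4], "rotation": [0, 0, 0], "fingers": 0.6},
  {"travel": [-0.2, 0, -0.4], "rotation": [0, 0, 0], "fingers": 0.6},
])

```text
clock: 17.4
tcp_pos: [582.9, -248.3, 244.1]
ee_rot: [3.141, -0.004, 2.871]
force: [-0.7, -0.2, -0.7]
opening: 68.3
```

```bash
python3 snap.py w16
python3 - <<'E'
from h import *
d=load("w16");W=cloud(d)
m=(abs(W[...,0]-527)<30)&(abs(W[...,1]+233)<30)&(W[...,2]>174)&(W[...,2]<185)
P=W[m];r=cv2.minAreaRect(P[:,:2].astype(np.float32));print("top z",np.median(P[:,2]),r)
E
python3 hold.py w16 | head -5
python3 - <<'E'
from workcell import *
import cv2
d=get_image("side");cv2.imwrite("pics/side9.png",d["color"][:,:,::-1])
E
```

```text
17.4 [ 582.9 -248.3  244.1] [ 3.1412 -0.0036  2.8714] [-0.74 -0.17 -0.7 ] 68.25737689789308
top z 176.62825033103348 ((527.3978881835938, -232.67799377441406), (49.41592025756836, 3.6664061546325684), 74.49773406982422)
tops rect ((527.6585083007812, -232.8959197998047), (71.94295501708984, 21.254222869873047), 73.95515441894531)
sill z 61.40177816047739 rect ((527.4873046875, -232.8194580078125), (41.84699249267578, 18.916351318359375), 74.4802474975586)
yaw -0.28003523
+y x [-10.23  10.15] y [16.51 35.81]
-y x [-10.6   10.57] y [-35.94 -16.58]
```

View pics/w16.png

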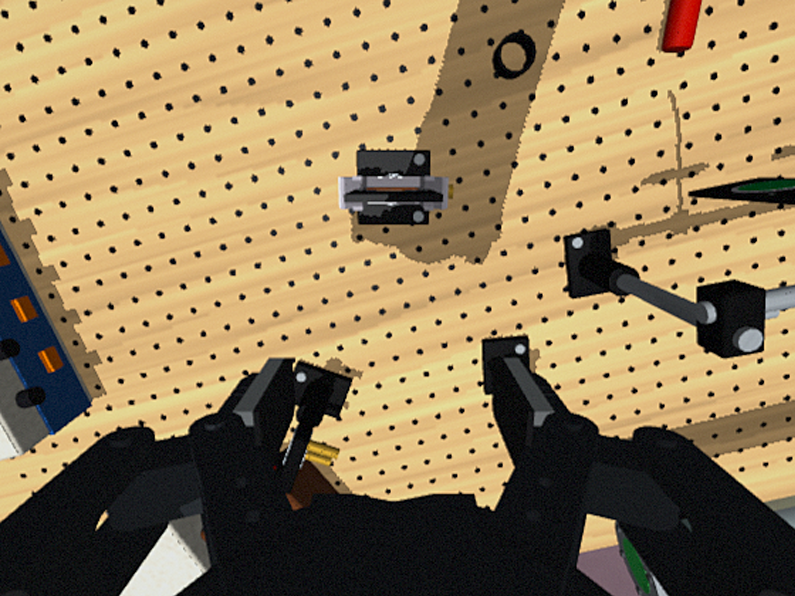

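View pics/side9.png

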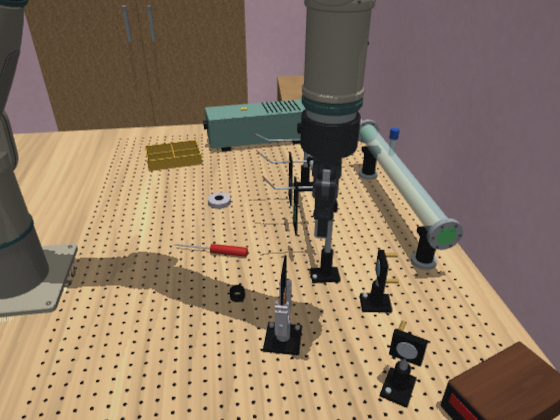

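```bash
python3 -c "
from workcell import *
print(job_done())"
```

```text
the job is handed in; nothing more can be done
None
```

I took the amber slide off its hook, seated it in the slide holder past the spring ball, let go, backed the hand clear and handed the job in at about 17.5 s of the 67 s allowed. No verdict came back, so everything below is from my own checks.

**Off the hook:** I measured the bent tip with the wrist camera: about 0.53 rad up and 0.1 rad to the side. I drew the slide along the wire and lifted it with the tip. Force readings stayed within about 1.5 N, roughly its own weight.

**Into the holder:** The slide went down the grooves with almost no force until the ball, which pushed it sideways by 3–5 N. At the bottom I pressed up to about 11 N, and it stopped hard against the sill.

**Last checks (wrist camera, after release):**

| Check | Measured | Needed |
|---|---|---|
| Slide top above the sill | 115.2 mm (slide is 115 mm tall) | foot within 2 mm of the sill |
| Slide centre to holder centre, in plan | about 0.3 mm | within 6 mm |
| Angle to the holder | about 0.01 rad | within 0.12 rad |

In the last side and wrist pictures the other slides and the things on the table looked unmoved, and the hand was clear of everything. I judged that by eye and did not measure it.

**Disagreement:** In the camera images the fingertips stood about 20–25 mm farther back along the tool than the description says. I set the grasp height from the images instead.

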